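Load the sanitising chamber with tins

ROBOT

A 6-joint arm with a two-finger parallel gripper is mounted at the origin on a cart in front of the work surface, level with it; the furniture and walls round the work are solid. World frame = base frame: x ahead of the robot, y to its left, z up, the work surface at z = 0. Lengths are in m, angles in rad, forces in N, time in s.
With the tool pointing down it reaches from about 0.25 to 0.775 m from the base axis. Payload 4 kg.
Tool frame: the origin (TCP) lies on the centre line of the jaws, within the pads' length; the fingertips stand 8 mm ahead of it and the grasp point (between the pads) lies 11 mm behind it; z points along the fingers, y is the direction in which the jaws open and shut (so a half turn about z gives the same grasp; the last joint's range is limited). The gripper opens to 94 mm and grips with 3 to 60 N. Pads are 16 mm wide; open, the fingers measure 119 mm over their backs; the gripper's body (75 mm by 177 mm) begins 78 mm behind the grasp point.
Start: joints at [1.151, 0.087, 1.371, -0, 1.684, -0.103], TCP at [0.171, 0.523, 0.214] pointing down, gripper open.
Joint ranges: [-3.1, 3.1], [-0.76, 2.03], [0.27, 2.55], [-1.08, 4.22], [0.17, 2.65], [-2.57, 2.57]. Speed limits (rad/s): [2.79, 2.79, 3.14, 3.14, 3.14, 3.14].

INTERFACE

Orientations are given as [roll, pitch, yaw] about the fixed x, y, z axes, in that order (R = Rz(yaw) Ry(pitch) Rx(roll)).
In Python, from bench import robot, cams, close_job gives the robot as it stands.
- The arm moves only by the tool arm_command, never from a script. Its argument "plan" is one flat list of numbers, 7 for each row, row after row: the shift along the tool's x, y, z in cm, then the turn, a rotation vector about the tool's x, y, z in degrees, then the closure, from 0 (fully open) to 1 (shut). A call has 1 to 8 rows; each row shifts and turns the commanded pose from where the row before left it, along the tool's axes as they then stand; what a row does not reach is not made up. A row lasts 1/8 s, in which the tool goes at most 62.5 mm and 10.7 degrees, less where a joint would pass 70% of its speed; a pose out of reach is approached as far as the arm can. A call with a gripper value outside its range is refused whole. The fingers move at their own pace and stop on an object; the grip force is fixed at half the most. Time passes only in rows, so rows that do not move let the fingers close. It gives the time, the measured TCP pose, the force and the opening at its end, in the units of the state.
- robot.get_obs(): the state, without advancing time (a new reading comes with each control period).
- cams.snapshot(name): name is "scene" or "top" or "wrist"; returns a dict with "pixels" (480x640x3 uint8, red, green, blue), "fov_y" (degrees; the focal length in pixels is half the picture's height over the tangent of half this angle, whatever the lens; pixels are square), "cx", "cy" (the principal point, pixels), "camera_from_world" (4x4, takes a point from world to camera coordinates); the wrist camera has in their place "tool_from_camera" (4x4, takes a point from camera to tool coordinates, whose origin is the TCP and whose axes are the flange's). Camera axes: x right, y up, looking along -z (the intrinsics and any distortion apply to the point x, -y, -z); pixel columns grow to the right and rows downward; lengths in m; the calibration is good to about 2 mm. A picture is of the moment at which its call begins: read the wrist's pose just before it. There is no depth.
- close_job(): hands the job in, once; it reports no verdict.
The state is a dict: "time": time; "joint_positions": joint angles; "qvel": joint speeds; "joint_torque": joint torques, N m; "tool_pos": TCP position; "ee_rot": TCP orientation; "wrist_force": force on the tool from outside, world axes, zero at the start; "wrist_torque": the same for the moment, N m; "width": finger opening in m.
Only numpy, scipy, OpenCV 4.12 (cv2) and the standard library are available. Lean on these libraries where they do the work, as an engineer would, in place of code of your own. Each camera call takes 0.05 s, during which the arm holds its last target.

TASK

Run the gold tins on the white staging mat through the sanitising chamber: switch its rotary isolator off before you lift the lid, open the lid, and pack every tin from the mat inside, below the rim so that the lid can close (stack them two high if there are more than fit on the floor). Then shut the lid fully and only after that turn the isolator back fully on; leave the jar, label roll, thermometer and pen where they are.

Things in the scene. Friction and masses are not known exactly. Their poses are not given: they have to be found in the camera images.
- tin_0_mid (a point): centre (half-way up) of a closed, plain gold-coloured round tin, 66 mm diameter x 22 mm tall, about 60 g; one of three to five that stand flat on the staging mat; z axis up through its lid. Not every numbered tin is present.
- tin_1_mid (a point): centre (half-way up) of a closed, plain gold-coloured round tin, 66 mm diameter x 22 mm tall, about 60 g; one of three to five that stand flat on the staging mat; z axis up through its lid. Not every numbered tin is present.
- tin_2_mid (a point): centre (half-way up) of a closed, plain gold-coloured round tin, 66 mm diameter x 22 mm tall, about 60 g; one of three to five that stand flat on the staging mat; z axis up through its lid. Not every numbered tin is present.
- tin_3_mid (a point): centre (half-way up) of a closed, plain gold-coloured round tin, 66 mm diameter x 22 mm tall, about 60 g; one of three to five that stand flat on the staging mat; z axis up through its lid. Not every numbered tin is present.
- tin_4_mid (a point): centre (half-way up) of a closed, plain gold-coloured round tin, 66 mm diameter x 22 mm tall, about 60 g; one of three to five that stand flat on the staging mat; z axis up through its lid. Not every numbered tin is present.
- chamber_floor (a point): centre of the inner floor of the white sanitising chamber (a fixed open tub with a hinged lid); x points to the back (hinge side), y along the tub towards the switch, z up. Inside 130 mm (x) by 226 mm (y), walls 6 mm, rim 52 mm above this floor (floor is 12 mm above the table); so one row of three tins along y, two layers high, fits under the lid. Control housing 100 x 90 x 45 mm high (from the table) joins the +y wall.
- lid_hinge (a point): point on the lid's hinge axis, at the middle of the tub's back rim; same axes as chamber_floor; the axis is its y. 75 mm behind (x) and 54 mm above chamber_floor.
- lid_bar (a point): middle of the round bar of the lid's bow handle: bar 10 mm thick, about 80 mm long along y, 40 mm above the lid's top face and 16 mm in front of its front edge. Relative to lid_hinge with the lid shut: 165 mm to the front (-x), 48 mm up; it goes round the hinge with the lid. With fingers pointing down the bar can be held at every lid angle. The lid is 148 x 238 x 10 mm, its underside level with the rim.
- lid (a joint): lid angle, rad: 0 shut on the rim, grows as the front goes up and back, stop at 1.65 (leaning back a little past upright; its top edge then stands about 0.21 m above the table, the bar's middle about 61 mm behind the hinge and 41 mm behind that edge, which leaves about 36 mm for a finger between them). Stiff hinge: it stays where it is left; moving it takes about 3 to 6 N at the bar.
- isolator_grip (a point): on the turning axis (vertical) of the black rotary power isolator on top of the control housing, at gripping height, 28 mm above the housing's top and 11 mm below the handle's top. The grip is an upright blade 52 long x 14 thick x 32 mm tall over a 48 mm disc 9 mm high; this point's x axis lies along the blade, and turns with it. The axis is 164 mm to the +y side of chamber_floor; the tub wall is 45 mm from the axis.
- isolator (a joint): isolator angle, rad: 0 = off (blade along the chamber's x, pointer line to the front, at the dot mark), 1.4 = on (80 degrees clockwise from above, pointer at the bar mark). Stiff (about 0.1 N m): it stays where it is left; a stop at either end.
- mat: thin fixed white staging mat, 240 (x) x 300 (y) x 2 mm, lying on the table to one side of the chamber; origin at its underside centre. The tins start on it.
- jar: bystander: sample jar with orange screw lid, 69 mm wide x 75 mm tall, origin under its centre; too tall for the chamber, leave it
- label_roll: bystander: roll of white labels, 83 mm wide x 40 mm tall, origin under its centre; leave it
- thermometer: bystander: probe thermometer lying flat, 167 x 34 x 17 mm, origin under its centre; leave it
- marker: bystander: marker pen lying flat, 130 x 13 x 14 mm, origin under its centre; leave it
Things that resemble listed ones, but are neither listed nor needed, are in the scene too. What is shaped like the part that bears tin_1_mid but green or orange is not meant. Leave any turquoise look-alike of the part that bears tin_2_mid alone.

How it is judged:
By the outcome, as a careful person would: the job done as asked, in the order asked, and still so for the second after the job is handed in, with the robot touching nothing.
Of tin_0, tin_1, tin_2, tin_3, tin_4 only 3 to 5 are there at a start; the rules pass over those that are not, and their reading is None.
At some moment in a run one of tin_0, tin_1, tin_2, tin_3, tin_4 may be knocked a few centimetres aside while the robot is not near it.
Once in a run the grip may slacken for a moment while it holds something.
It also fails if it takes over 210 s, if anything falls off the work surface, if the arm or the gripper's body presses on something with over 40 N, if the wrist force passes 120 N, or if a joint passes its speed limit or range.

## Working session

There is one attempt and no reset: what is moved stays moved. The work goes in short steps, Python scripts to look and compute and a tool call to move; the robot and the scene stay as the last step left them, time stands still between calls to the robot, and variables do not carry over. Pictures are saved under pics/ and viewed, and the job is handed in when it is done.

Besides the shell and the picture viewer there is one more tool, called after "Request:" as a command line: name --argument value ..., lists and objects as JSON in quotes. arm_command: Moves the arm, as the interface text tells. Its arguments: {"type":"object","properties":{"plan":{"type":"array","items":{"type":"number"}}},"required":["plan"]}

```bash
mkdir -p pics; ls; python3 - <<'E'
from bench import robot,cams
import cv2,numpy as np
o=robot.get_obs();print(o)
for n in ["scene","top","wrist"]:
    s=cams.snapshot(n)
    cv2.imwrite(f"pics/{n}0.png",s["pixels"][:,:,::-1])
    print(n,{k:(np.round(v,4).tolist() if hasattr(v,'tolist') else v) for k,v in s.items() if k!="pixels"})
E
```

```text
pics
{'time': 0.0, 'joint_positions': array([ 1.15087407e+00,  8.79648850e-02,  1.37226434e+00, -1.38176107e-05,
        1.68359358e+00, -1.03130524e-01]), 'qvel': array([ 1.49580190e-03,  9.10644942e-05,  4.00522780e-04, -8.40979917e-04,
        5.41805542e-04,  9.39432810e-05]), 'joint_torque': array([-3.69120244e-04, -3.40168476e+01, -3.02433479e+01,  7.16285803e-02,
        3.30072746e-02, -1.50052288e-04]), 'tool_pos': array([0.17114055, 0.52213089, 0.21229365]), 'ee_rot': array([-3.13937293e+00, -2.15929074e-04,  2.82479915e+00]), 'wrist_force': array([ 0.63396848,  0.10269023, -1.10786115]), 'wrist_torque': array([-0.05831454,  0.00988265,  0.02181279]), 'width': 0.09421353660437558}
scene {'fov_y': 47.42332470135748, 'cx': 317.9231463790467, 'cy': 244.50887251841596, 'camera_from_world': [[0.8426, -0.5385, 0.0053, -0.5159], [0.3816, 0.604, 0.6997, -0.2269], [-0.38, -0.5876, 0.7144, -1.3702], [0.0, 0.0, 0.0, 1.0]]}
top {'fov_y': 47.286366084214464, 'cx': 307.0130928003813, 'cy': 243.25439102065897, 'camera_from_world': [[-0.0045, -0.9999, -0.0091, -0.0787], [0.9847, -0.0061, 0.1741, -0.5599], [-0.1741, -0.0081, 0.9847, -1.6723], [0.0, 0.0, 0.0, 1.0]]}
wrist {'fov_y': 71.81969420254656, 'cx': 314.1702106210174, 'cy': 237.1498021833652, 'tool_from_camera': [[-0.0008, 0.9628, 0.2701, 0.0787], [1.0, 0.0009, -0.0, 0.0004], [-0.0003, 0.2701, -0.9628, -0.1709], [0.0, 0.0, 0.0, 1.0]]}
```

View pics/scene0.png

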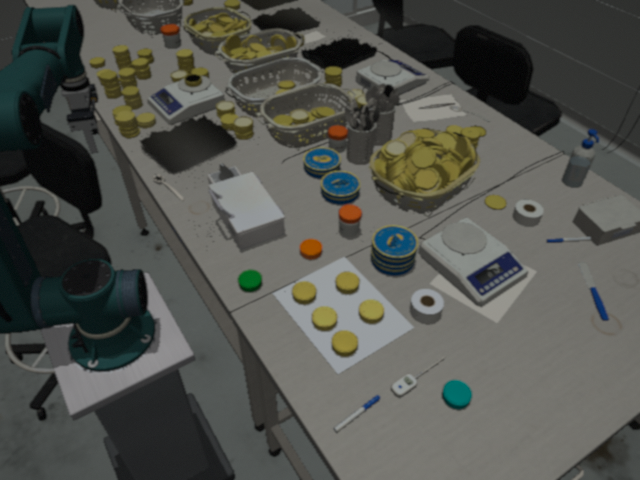

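View pics/top0.png

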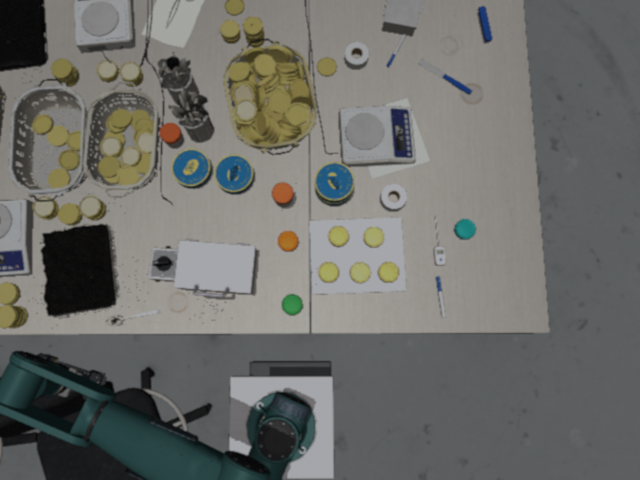

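View pics/wrist0.png

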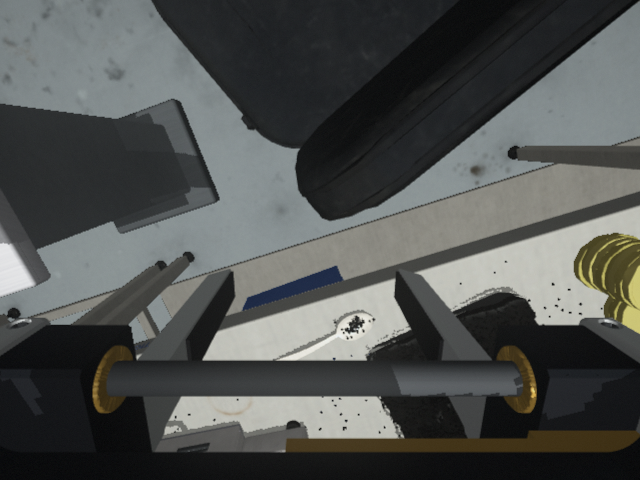

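```bash
cat > h.py <<'E'
from bench import robot,cams
import cv2,numpy as np
from scipy.spatial.transform import Rotation as Ro
def rpy(e): return Ro.from_euler('xyz',e).as_matrix()
def snap(n):
    o=robot.get_obs(); s=cams.snapshot(n)
    f=240/np.tan(np.radians(s['fov_y']/2))
    if n=='wrist':
        T=np.eye(4);T[:3,:3]=rpy(o['ee_rot']);T[:3,3]=o['tool_pos']
        W=T@np.array(s['tool_from_camera'])
    else: W=np.linalg.inv(np.array(s['camera_from_world']))
    return dict(img=s['pixels'][:,:,::-1].copy(),f=f,cx=s['cx'],cy=s['cy'],W=W)
def px2w(s,u,v,z):
    d=s['W'][:3,:3]@np.array([(u-s['cx'])/s['f'],-(v-s['cy'])/s['f'],-1.])
    c=s['W'][:3,3]; return c+d*(z-c[2])/d[2]
def w2px(s,p):
    q=np.linalg.inv(s['W'])@np.append(p,1.)
    return np.array([s['cx']+s['f']*q[0]/-q[2], s['cy']-s['f']*q[1]/-q[2]])
def crop(s,x0,y0,x1,y1,k,name,grid=None):
    c=cv2.resize(s['img'][y0:y1,x0:x1],None,fx=k,fy=k,interpolation=cv2.INTER_CUBIC)
    if grid:
        for u in range((x0//grid+1)*grid,x1,grid):
            cv2.putText(c,str(u),((u-x0)*k,10),0,.35,(0,0,255),1);cv2.line(c,((u-x0)*k,12),((u-x0)*k,18),(0,0,255),1)
        for v in range((y0//grid+1)*grid,y1,grid):
            cv2.putText(c,str(v),(0,(v-y0)*k+4),0,.35,(0,0,255),1)
    cv2.imwrite('pics/'+name,c)
def st():
    o=robot.get_obs();print('t',round(o['time'],2),'pos',np.round(o['tool_pos'],4),'rpy',np.round(np.degrees(o['ee_rot']),2),'q',np.round(o['joint_positions'],2),'F',np.round(o['wrist_force'],1),'w',round(o['width'],4))
def to(p,yaw,verbose=True):
    """shift in tool axes (cm) and rotvec (deg) to reach TCP p pointing down w/ yaw (deg): shift uses current tool axes"""
    o=robot.get_obs();R=rpy(o['ee_rot']);d=R.T@(np.array(p)-o['tool_pos'])*100
    Rt=rpy([np.pi,0,np.radians(yaw)]);rv=np.degrees(Ro.from_matrix(R.T@Rt).as_rotvec())
    print('shift cm',np.round(d,2),'rot deg',np.round(rv,2))
E
python3 - <<'E'
from h import *
s=snap('top')
crop(s,140,210,420,340,2.8 and 2,'t1.png') if 0 else crop(s,140,215,300,315,5,'t1.png',10)
crop(s,300,210,420,300,6,'t2.png',10)
for u,v in [(339,236),(373,237),(328,272),(360,272),(389,272)]: print(px2w(s,u,v,.024))
s2=snap('scene'); crop(s2,190,160,300,260,6,'s1.png',10)
E
```

```text
[ 0.58668991 -0.18364247  0.024     ]
[ 0.58276568 -0.29193372  0.024     ]
[ 0.47131053 -0.14725805  0.024     ]
[ 0.47073946 -0.24812612  0.024     ]
[ 0.47022246 -0.33944524  0.024     ]
```

View pics/t1.png

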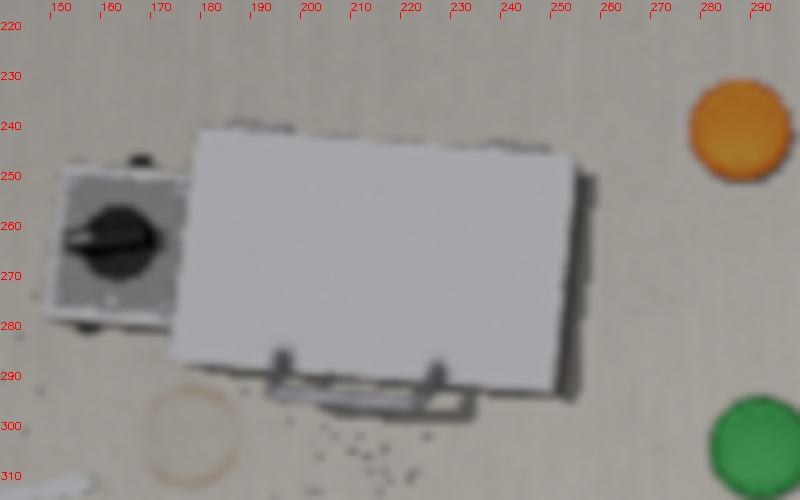

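View pics/t2.png

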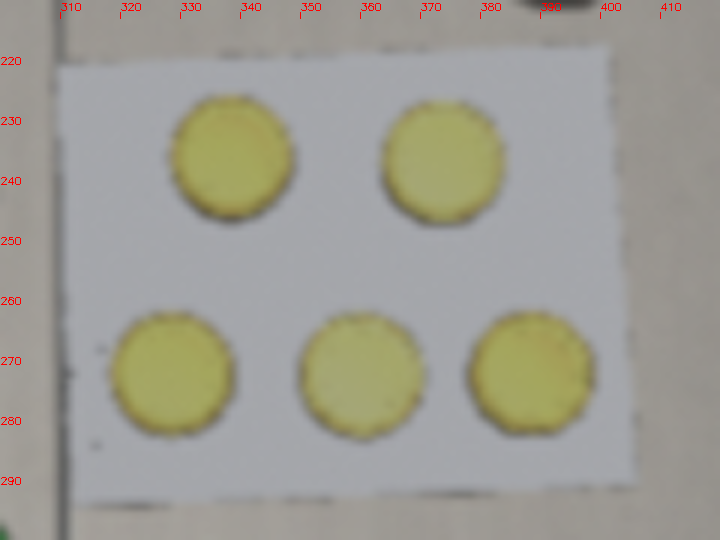

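View pics/s1.png

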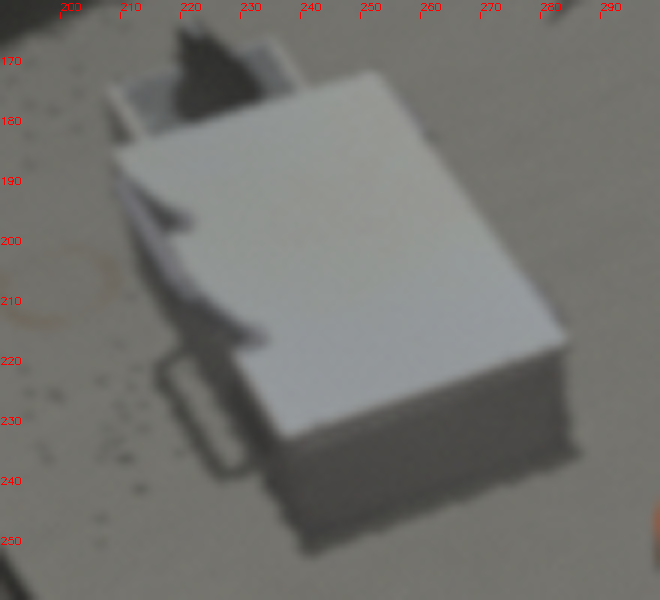

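```bash
python3 - <<'E'
from h import *
s=snap('top');s2=snap('scene')
P=[px2w(s,u-.0,v,.074)[:2] for u,v in [(179.5,240.5),(255,246),(252,293),(175,287)]]
for p in P: print(np.round(p,4))
P=np.array(P)
print([np.linalg.norm(P[i]-P[i-1]) for i in range(4)])
a=P[0]-P[1];b=P[3]-P[2];print(np.degrees(np.arctan2(a[0],a[1])),np.degrees(np.arctan2(b[0],b[1])),'mean',P.mean(0))
# PnP: joint cameras refine
C=np.array([[.075-.148+.0,0,0]])
from scipy.optimize import least_squares
obs=[(s,[(179.5,240.5),(255,246),(252,293),(175,287)]),(s2,[(251.5,171.5),(284,216.5),(236.5,233),(209,186)])]
def corners(x):
    # chamber floor cx,cy,yaw ; lid x from hinge -149..-1 ; guess
    R=Ro.from_euler('z',x[2]).as_matrix()
    return [np.array([x[0],x[1],.012])+R@np.array([a,b,.062]) for a,b in [(.075,.119),(.075,-.119),(-.073-.001,-.119),(-.074,.119)]]
def f(x): return np.concatenate([w2px(S,c)-np.array(o) for S,os in obs for c,o in zip(corners(x),os)])
r=least_squares(f,[.49,.2,0]);print(r.x,np.degrees(r.x[2]),np.round(r.fun,1))
R=Ro.from_euler('z',r.x[2]).as_matrix();o=np.array([*r.x[:2],.012])
for n,p in dict(hinge=[.075,0,.054],bar=[-.09,0,.102],iso=[0,.164,.061]).items():
    w=o+R@p;print(n,w,w2px(s,w),w2px(s2,w))
E
```

```text
[0.5661 0.3136]
[0.5473 0.079 ]
[0.4021 0.0864]
[0.4217 0.3222]
[np.float64(0.14464993751627803), np.float64(0.23536179631101284), np.float64(0.14542319483358163), np.float64(0.2365972115602574)]
4.567193985654381 4.7471600937240845 mean [0.48429762 0.2003196 ]
[ 0.48326779  0.20052184 -0.07878817] -4.514229641986291 [ 0.1 -0.4  1.  -0.4 -0.4  0.6 -0.9  0.9  0.8 -0.4  1.2  0.1  0.4  0.5
 -1.7 -0.8]
hinge [0.55803512 0.19461883 0.066     ] [218.18788197 243.26921917] [268.19002478 194.88400738]
bar [0.39354698 0.20760544 0.114     ] [209.79600924 294.95441418] [214.44578203 199.51955864]
iso [0.49617568 0.36401308 0.073     ] [162.44781345 262.96913276] [224.72952668 170.37971594]
```

```bash
python3 - <<'E'
from h import *
st();to([.496,.364,.22],95.5)
E
```

```text
t 0.35 pos [0.1713 0.5225 0.2132] rpy [-179.97   -0.    161.85] q [ 1.15  0.09  1.37 -0.    1.68 -0.1 ] F [-0.2 -0.6 -0.1] w 0.094
shift cm [-35.79  -4.95  -0.68] rot deg [-3.000e-02  1.000e-02  6.635e+01]
```

```bash
cat >> h.py <<'E'
def rows(p,yaw,n):
    """print n equal rows combining shift and z-turn"""
    o=robot.get_obs();R=rpy(o['ee_rot']);y0=np.degrees(o['ee_rot'][2])
    dy=(yaw-y0+180)%360-180
    d=(np.array(p)-o['tool_pos'])/n*100
    for i in range(n):
        Ri=rpy([np.pi,0,np.radians(y0+dy*i/n)]);print(np.round(Ri.T@d,2),'rot',round(-dy/n,2))
    print('tilt fix',np.round(np.degrees(Ro.from_matrix(rpy([np.pi,0,np.radians(y0)]).T@R).as_rotvec()),2),'|d|',np.linalg.norm(d))
E
python3 - <<'E'
from h import *
rows([.496,.364,.22],95.5,8)
E
```

```text
[-4.47 -0.62 -0.09] rot 8.29
[-4.52  0.03 -0.09] rot 8.29
[-4.46  0.68 -0.09] rot 8.29
[-4.32  1.32 -0.09] rot 8.29
[-4.08  1.93 -0.09] rot 8.29
[-3.76  2.5  -0.09] rot 8.29
[-3.36  3.02 -0.09] rot 8.29
[-2.89  3.47 -0.09] rot 8.29
tilt fix [ 0.03  0.   -0.  ] |d| 4.517674367724463
```

Request:
arm_command --plan '[-4.47,-0.62,-0.09,0,0,8.3,0.3,-4.52,0.03,-0.09,0,0,8.3,0.5,-4.46,0.68,-0.09,0,0,8.3,0.5,-4.32,1.32,-0.09,0,0,8.3,0.5,-4.08,1.93,-0.09,0,0,8.3,0.5,-3.76,2.5,-0.09,0,0,8.3,0.5,-3.36,3.02,-0.09,0,0,8.3,0.5,-2.89,3.47,-0.09,0,0,8.3,0.5]'

```text
time: 1.35
tool_pos: [0.4971, 0.3633, 0.2207]
ee_rot: [3.142, -0.0, 1.661]
wrist_force: [-0.4, 0.9, -0.9]
width: 0.0468
```

```bash
python3 - <<'E'
from h import *
s=snap('wrist');st();cv2.imwrite('pics/w1.png',s['img'])
o=np.array([.483,.2005,.012]);R=Ro.from_euler('z',-4.5,degrees=True).as_matrix()
print(w2px(s,o+R@[0,.164,.072]))
E
```

```text
t 1.4 pos [0.5021 0.3598 0.2199] rpy [179.8    0.18  94.66] q [ 0.53  0.24  1.19 -0.    1.72  0.45] F [ 2.3 -1.  -0. ] w 0.047
[312.75325302 229.11490343]
```

View pics/w1.png

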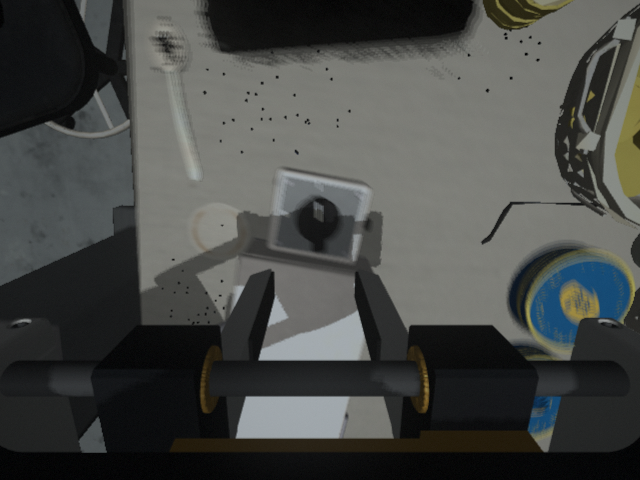

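Request:
arm_command --plan '[0,0,0,0,0,0,0.5,0,0,0,0,0,0,0.5]'

```text
time: 1.65
tool_pos: [0.495, 0.3646, 0.2207]
ee_rot: [-3.141, -0.0, 1.668]
wrist_force: [0.3, 0.5, -0.2]
width: 0.0468
```

```bash
python3 - <<'E'
from h import *
st();s=snap('wrist');st();crop(s,240,130,400,250,5,'w2.png',10)
o=np.array([.483,.2005,.012]);R=Ro.from_euler('z',-4.5,degrees=True).as_matrix()
print(w2px(s,o+R@[0,.164,.072]));np.save('s.npy',s)
for n,c in [('hous',[[a,b,.033] for a in(-.05,.05) for b in(.119,.209)])]:
    for q in c: print(q,w2px(s,o+R@q))
E
```

```text
t 1.65 pos [0.495  0.3646 0.2207] rpy [-1.7997e+02 -3.0000e-02  9.5550e+01] q [0.54 0.23 1.19 0.   1.72 0.45] F [ 0.3  0.5 -0.2] w 0.0468
t 1.7 pos [0.4948 0.3648 0.2209] rpy [-1.7999e+02 -3.0000e-02  9.5570e+01] q [0.54 0.23 1.19 0.   1.72 0.45] F [1.2 0.1 0.4] w 0.047
[314.94734601 230.70479492]
[-0.05, 0.119, 0.033] [263.02736798 253.16582873]
[-0.05, 0.209, 0.033] [274.64307259 171.32790891]
[0.05, 0.119, 0.033] [351.99571083 267.97316512]
[0.05, 0.209, 0.033] [369.59754801 188.2606715 ]
```

View pics/w2.png

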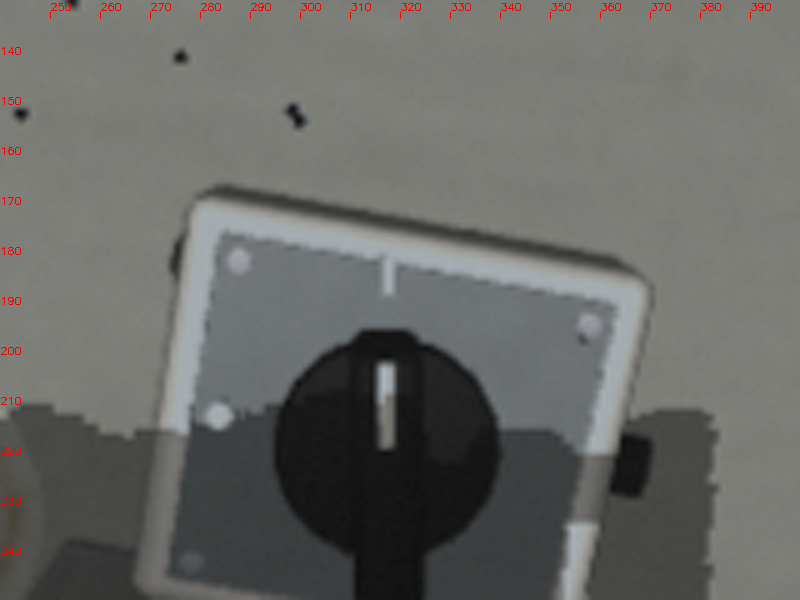

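```bash
python3 - <<'E'
from h import *
s=np.load('s.npy',allow_pickle=True).item()
o=np.array([.483,.2005,.012]);R=Ro.from_euler('z',-4.5,degrees=True).as_matrix()
print(px2w(s,316,218.5,.054),o+R@[0,.164,.042])
c=[px2w(s,*q,.045)[:2] for q in [(278.5,168.5),(369,184.5),(267,248.5)]]
print(c,c[1]-c[0],c[2]-c[0]);print('centre',(c[1]+c[2])/2)
o2=robot.get_obs()['tool_pos'];rows([.496,.3645,.069],95.5,4)
E
```

```text
[0.49650231 0.36944568 0.054     ] [0.49586729 0.36399444 0.054     ]
[array([0.45331078, 0.41601002]), array([0.54807658, 0.40873784]), array([0.44653318, 0.32885613])] [ 0.0947658  -0.00727218] [-0.0067776  -0.08715389]
centre [0.49730488 0.36879698]
[-0.01  0.03  3.8 ] rot 0.02
[-0.01  0.03  3.8 ] rot 0.02
[-0.01  0.03  3.8 ] rot 0.02
[-0.01  0.03  3.8 ] rot 0.02
tilt fix [ 0.01  0.03 -0.  ] |d| 3.79748928378794
```

Request:
arm_command --plan '[0.15,0.1,4.0,0,0,0,0.5,0.12,0.1,4.0,0,0,0,0.5,0,0,3.6,0,0,0,0.5,0,0,2.6,0,0,0,0.5,0,0,1.0,0,0,0,0.5,0,0,0,0,0,0,0.5]'

```text
time: 2.45
tool_pos: [0.4969, 0.3674, 0.0687]
ee_rot: [-3.141, 0.0, 1.667]
wrist_force: [0.6, -0.7, 0.9]
width: 0.0468
```

```bash
python3 - <<'E'
from h import *
st();s=snap('wrist');cv2.imwrite('pics/w3.png',s['img'])
E
```

```text
t 2.45 pos [0.4969 0.3674 0.0687] rpy [-179.97    0.     95.52] q [0.54 0.3  1.41 0.   1.43 0.45] F [ 0.6 -0.7  0.9] w 0.0468
```

View pics/w3.png

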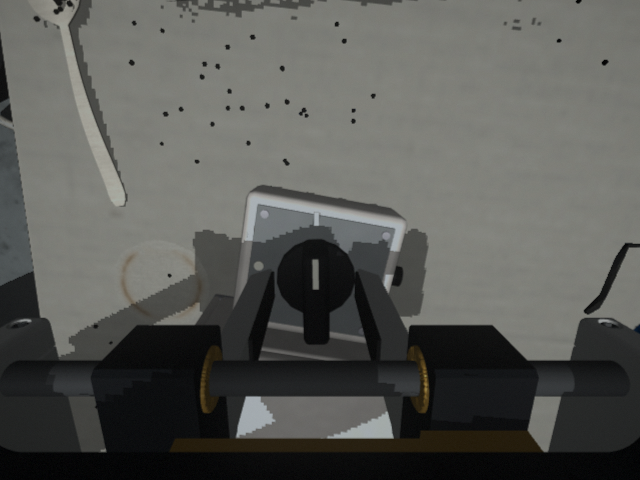

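```bash
python3 - <<'E'
from h import *
s=snap('wrist');print(px2w(s,315.5,278,.054)); crop(s,230,180,420,360,4,'w4.png',10)
o=robot.get_obs();p=o['tool_pos'];print(w2px(s,[p[0],p[1],.061]))
print(w2px(s,[.4968,.368,.054]),w2px(s,[.496,.364,.054]))
E
```

```text
[0.49851798 0.3687172  0.054     ]
[314.84254588 284.09652251]
[312.56716518 278.84622221] [310.64538505 284.8007542 ]
```

View pics/w4.png

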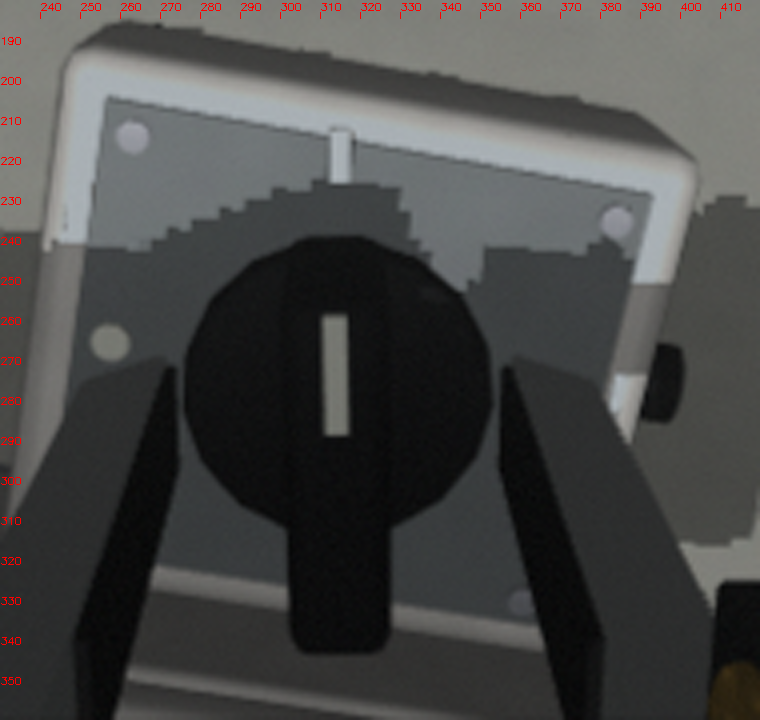

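Request:
arm_command --plan '[0.25,0,0,0,0,0,0.6,0,0,0,0,0,0,1,0,0,0,0,0,0,1,0,0,0,0,0,0,1,0,0,0,0,0,0,1]'

```text
time: 3.18
tool_pos: [0.4973, 0.3694, 0.0689]
ee_rot: [-3.141, -0.0, 1.666]
wrist_force: [-1.6, 0.5, 0.4]
width: 0.0138
```

Request:
arm_command --plan '[0,0,0,0,0,-7,1,0,0,0,0,0,-10,1,0,0,0,0,0,-10,1,0,0,0,0,0,-10,1,0,0,0,0,0,-10,1,0,0,0,0,0,-10,1,0,0,0,0,0,-10,1,0,0,0,0,0,-8,1]'

```text
time: 4.18
tool_pos: [0.4955, 0.3677, 0.0689]
ee_rot: [-3.137, -0.004, 2.979]
wrist_force: [-6.2, -4.7, 5.0]
width: 0.0131
```

Request:
arm_command --plan '[0,0,0,0,0,-6,1,0,0,0,0,0,-2,1,0,0,0,0,0,0,1]'

```text
time: 4.55
tool_pos: [0.4957, 0.3675, 0.0688]
ee_rot: [-3.138, -0.004, 3.113]
wrist_force: [-5.9, -5.7, 5.6]
width: 0.0142
```

```bash
python3 - <<'E'
from h import *
st();print(robot.get_obs()['wrist_torque']);s=snap('wrist');cv2.imwrite('pics/w5.png',s['img'])
E
```

```text
t 4.55 pos [0.4957 0.3675 0.0688] rpy [-179.78   -0.24  178.35] q [ 0.55  0.31  1.4  -0.    1.44 -1.  ] F [-5.9 -5.7  5.6] w 0.0142
[-0.84156894  0.9460144  -0.52031654]
```

View pics/w5.png

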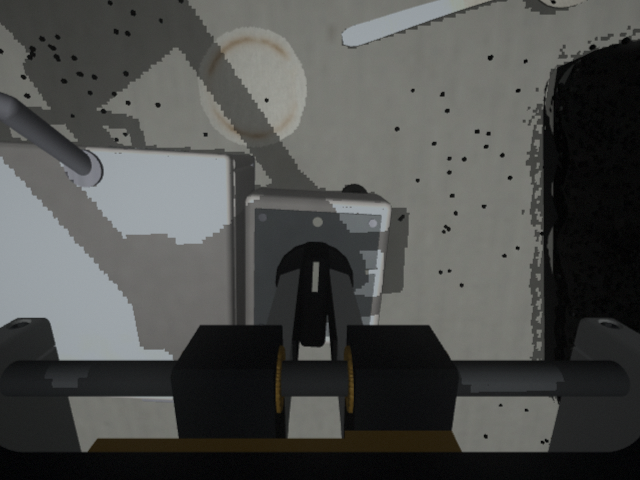

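Request:
arm_command --plan '[0,0,0,0,0,3,0.6,0,0,0,0,0,0,0.55,0,0,0,0,0,0,0.55,0,0,-4,0,0,0,0.55,0,0,-6,0,0,0,0.4,0,0,-2,0,0,0,0.4,0,0,0,0,0,0,0.4]'

```text
time: 5.48
tool_pos: [0.4985, 0.3701, 0.1914]
ee_rot: [3.138, 0.004, 3.063]
wrist_force: [0.5, 0.1, 0.3]
width: 0.0562
```

```bash
python3 - <<'E'
from h import *
st();s=snap('wrist');cv2.imwrite('pics/w6.png',s['img'])
o=np.array([.483,.2025,.012]);R=Ro.from_euler('z',-4.5,degrees=True).as_matrix()
for q in [[-.09,0,.102],[-.09,.035,.102],[-.09,-.035,.102],[-.074,.119,.062],[.074,.119,.062],[0,.164,.072]]: print(q,np.round(o+R@q,4),w2px(s,o+R@q))
E
```

```text
t 5.47 pos [0.4985 0.3701 0.1914] rpy [179.81   0.25 175.47] q [ 0.55  0.25  1.23  0.    1.66 -0.94] F [0.5 0.1 0.3] w 0.0562
[-0.09, 0, 0.102] [0.3933 0.2096 0.114 ] [ 75.13436056 123.80404756]
[-0.09, 0.035, 0.102] [0.396  0.2445 0.114 ] [124.69954123 123.74788776]
[-0.09, -0.035, 0.102] [0.3905 0.1747 0.114 ] [ 25.52571306 123.86025662]
[-0.074, 0.119, 0.062] [0.4186 0.3269 0.074 ] [254.25191456 146.40467351]
[0.074, 0.119, 0.062] [0.5661 0.3153 0.074 ] [262.0905304  306.20271308]
[0, 0.164, 0.072] [0.4959 0.366  0.084 ] [308.34955735 234.61300072]
```

View pics/w6.png

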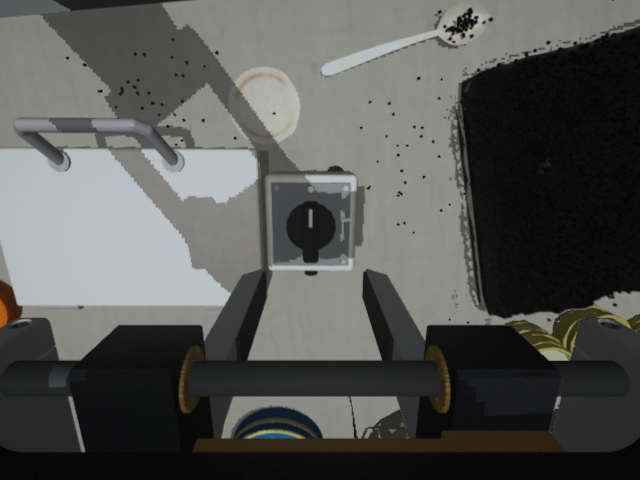

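```bash
python3 - <<'E'
from h import *
rows([.394,.2116,.19],85.5,9)
E
```

```text
[ 1.01 -1.84 -0.01] rot 10.0
[ 0.67 -1.99 -0.01] rot 10.0
[ 0.32 -2.07 -0.01] rot 10.0
[-0.05 -2.1  -0.01] rot 10.0
[-0.41 -2.06 -0.01] rot 10.0
[-0.76 -1.96 -0.01] rot 10.0
[-1.09 -1.79 -0.01] rot 10.0
[-1.38 -1.58 -0.01] rot 10.0
[-1.64 -1.31 -0.01] rot 10.0
tilt fix [-0.04 -0.05 -0.  ] |d| 2.098715496968192
```

Request:
arm_command --plan '[1.01,-1.84,0,0,0,10,0.4,0.67,-1.99,0,0,0,10,0.4,0.32,-2.07,0,0,0,10,0.4,-0.05,-2.1,0,0,0,10,0.4,-0.41,-2.06,0,0,0,10,0.4,-0.76,-1.96,0,0,0,10,0.4,-1.09,-1.79,0,0,0,10,0.4,-1.38,-1.58,0,0,0,10,0.4]'

```text
time: 6.52
tool_pos: [0.4037, 0.228, 0.1859]
ee_rot: [-3.137, 0.001, 1.66]
wrist_force: [0.4, 0.6, 0.2]
width: 0.0564
```

Request:
arm_command --plan '[-1.64,-1.31,0,0,0,10,0.4,0,0,0,0,0,0,0.4,0,0,0,0,0,0,0.4]'

```text
time: 6.9
tool_pos: [0.3936, 0.2117, 0.1875]
ee_rot: [-3.14, 0.0, 1.494]
wrist_force: [-0.8, 0.8, -0.4]
width: 0.056
```

```bash
python3 - <<'E'
from h import *
st();s=snap('wrist');cv2.imwrite('pics/w7.png',s['img'])
o=np.array([.4837,.2045,.012]);R=Ro.from_euler('z',-4.5,degrees=True).as_matrix()
for q in [[-.09,0,.102],[-.09,.035,.102],[-.09,-.035,.102],[-.074,.119,.062],[.074,.119,.062],[0,.164,.072]]: print(q,np.round(o+R@q,4),w2px(s,o+R@q))
E
```

```text
t 6.9 pos [0.3936 0.2117 0.1875] rpy [-1.799e+02  2.000e-02  8.559e+01] q [ 0.37 -0.14  1.64  0.    1.64  0.44] F [-0.8  0.8 -0.4] w 0.056
[-0.09, 0, 0.102] [0.394  0.2116 0.114 ] [314.78926604 250.3447692 ]
[-0.09, 0.035, 0.102] [0.3967 0.2465 0.114 ] [314.84936516 205.6726141 ]
[-0.09, -0.035, 0.102] [0.3912 0.1767 0.114 ] [314.73343416 291.84504115]
[-0.074, 0.119, 0.062] [0.4193 0.3289 0.074 ] [335.11436013  92.08193254]
[0.074, 0.119, 0.062] [0.5668 0.3173 0.074 ] [521.6995958   92.20190903]
[0, 0.164, 0.072] [0.4966 0.368  0.084 ] [438.72087055  23.22337747]
```

View pics/w7.png

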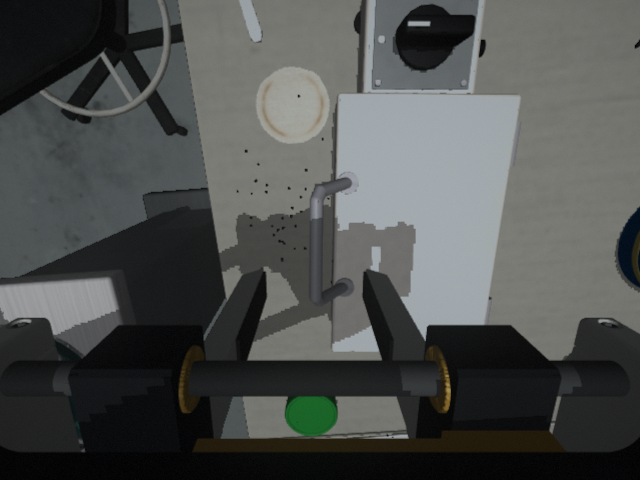

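Request:
arm_command --plan '[0,0.05,3,0,0,0,0.4,0,0,3,0,0,0,0.4,0,0,1.6,0,0,0,0.4,0,0,0.5,0,0,0,0.6,0,0,0,0,0,0,1,0,0,0,0,0,0,1,0,0,0,0,0,0,1]'

```text
time: 7.82
tool_pos: [0.3949, 0.2117, 0.1087]
ee_rot: [3.14, -0.001, 1.491]
wrist_force: [-0.2, 0.3, 0.2]
width: 0.0202
```

```bash
python3 - <<'E'
from h import *
st();s=snap('wrist');cv2.imwrite('pics/w8.png',s['img'])
# arc increments from current
hx=.165;hz=.048;r=np.hypot(hx,hz);ph=np.arctan2(hz,-hx)
th=np.linspace(0,1.62,17);X=r*np.cos(ph-th);Z=r*np.sin(ph-th)
for i in range(16): print('y %.2f z %.2f'%((X[i+1]-X[i])*100,-(Z[i+1]-Z[i])*100))
E
```

```text
t 7.83 pos [0.3949 0.2117 0.1087] rpy [ 1.799e+02 -6.000e-02  8.545e+01] q [ 0.37 -0.1   1.77  0.    1.47  0.44] F [-0.2  0.3  0.2] w 0.0202
y 0.57 z -1.64
y 0.73 z -1.58
y 0.89 z -1.50
y 1.04 z -1.40
y 1.17 z -1.29
y 1.30 z -1.16
y 1.41 z -1.02
y 1.50 z -0.88
y 1.58 z -0.72
y 1.65 z -0.56
y 1.70 z -0.39
y 1.73 z -0.21
y 1.74 z -0.04
y 1.73 z 0.14
y 1.71 z 0.31
y 1.67 z 0.48
```

View pics/w8.png

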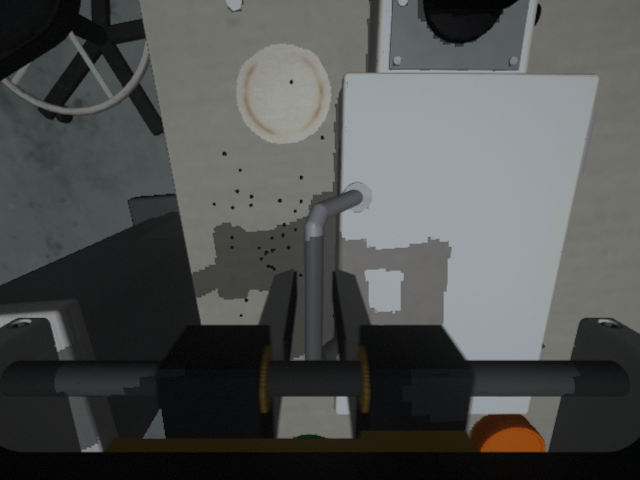

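Request:
arm_command --plan '[0,0,0.1,0,0,0,1,0,0,0,0,0,0,1,0,0,0,0,0,0,1]'

```text
time: 8.25
tool_pos: [0.3942, 0.2116, 0.1069]
ee_rot: [3.142, -0.001, 1.491]
wrist_force: [-1.7, 0.7, 2.5]
width: 0.0094
```

Request:
arm_command --plan '[0,0.57,-1.64,0,0,0,1,0,0.73,-1.58,0,0,0,1,0,0.89,-1.5,0,0,0,1,0,1.04,-1.4,0,0,0,1]'

```text
time: 8.75
tool_pos: [0.4255, 0.2089, 0.1685]
ee_rot: [-3.137, 0.0, 1.492]
wrist_force: [-2.4, 2.9, -4.7]
width: 0.0093
```

Request:
arm_command --plan '[0,1.17,-1.29,0,0,0,1,0,1.3,-1.16,0,0,0,1,0,1.41,-1.02,0,0,0,1,0,1.5,-0.88,0,0,0,1,0,1.58,-0.72,0,0,0,1,0,1.65,-0.56,0,0,0,1]'

```text
time: 9.5
tool_pos: [0.5111, 0.2017, 0.228]
ee_rot: [-3.139, 0.0, 1.492]
wrist_force: [-6.6, 0.5, 5.2]
width: 0.0093
```

Request:
arm_command --plan '[0,1.7,-0.39,0,0,0,1,0,1.73,-0.21,0,0,0,1,0,1.74,-0.04,0,0,0,1,0,1.73,0.14,0,0,0,1,0,1.71,0.31,0,0,0,1,0,1.6,0.48,0,0,0,1,0,0,0,0,0,0,1]'

```text
time: 10.38
tool_pos: [0.6173, 0.1925, 0.2227]
ee_rot: [3.135, 0.001, 1.489]
wrist_force: [2.8, -2.8, 2.9]
width: 0.0089
```

```bash
python3 - <<'E'
from h import *
st();s=snap('scene');crop(s,150,100,350,260,4,'s2.png',10)
E
```

```text
t 10.38 pos [0.6173 0.1925 0.2227] rpy [1.7963e+02 5.0000e-02 8.5330e+01] q [ 0.22  0.3   1.1  -0.    1.73  0.3 ] F [ 2.8 -2.8  2.9] w 0.0089
```

View pics/s2.png

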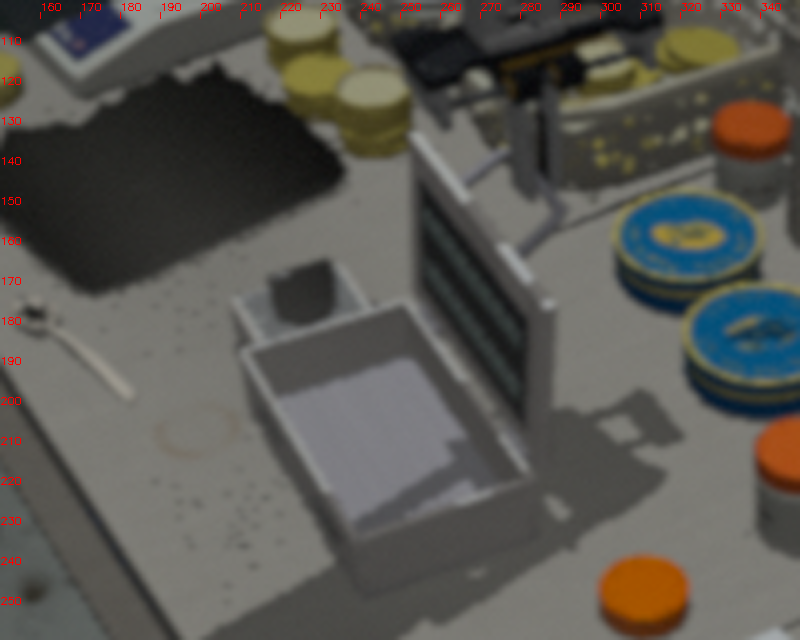

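Request:
arm_command --plan '[0,0,0,0,0,0,0.69,0,0,0,0,0,0,0.69,0,0,0,0,0,0,0.69,0,0,-3,0,0,0,0.69,0,0,-5,0,0,0,0.5,0,0,-1,0,0,0,0.3]'

```text
time: 11.18
tool_pos: [0.6147, 0.1946, 0.316]
ee_rot: [3.135, -0.003, 1.492]
wrist_force: [-0.5, -0.3, -0.2]
width: 0.0459
```

```bash
python3 - <<'E'
from h import *
st();s=snap('scene');crop(s,150,100,350,260,4,'s3.png',10)
rows([.48,-.26,.28],76,8)
E
```

```text
t 11.18 pos [0.6147 0.1946 0.316 ] rpy [ 1.7961e+02 -1.5000e-01  8.5490e+01] q [0.22 0.31 0.91 0.   1.92 0.3 ] F [-0.5 -0.3 -0.2] w 0.0459
[-5.8  -1.23  0.44] rot 1.19
[-5.82 -1.11  0.44] rot 1.19
[-5.84 -0.99  0.44] rot 1.19
[-5.86 -0.87  0.44] rot 1.19
[-5.88 -0.75  0.44] rot 1.19
[-5.89 -0.63  0.44] rot 1.19
[-5.9  -0.5   0.44] rot 1.19
[-5.91 -0.38  0.44] rot 1.19
tilt fix [-0.34  0.13  0.  ] |d| 5.940916004088261
```

View pics/s3.png

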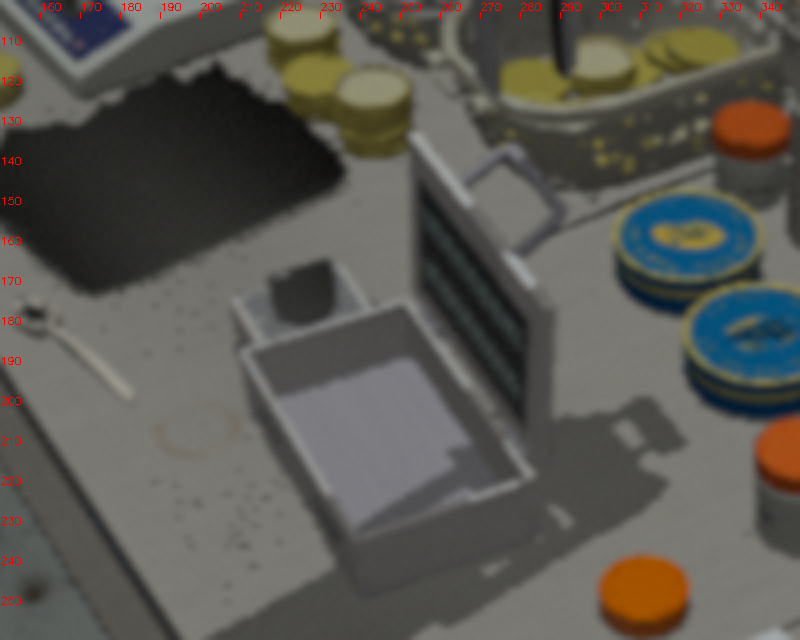

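Lid stands open, fingers clear. Now over to the mat.

Request:
arm_command --plan '[-5.8,-1.23,0.44,0.3,0,1.2,0.2,-5.82,-1.11,0.44,0,0,1.2,0,-5.84,-0.99,0.44,0,0,1.2,0,-5.86,-0.87,0.44,0,0,1.2,0,-5.88,-0.75,0.44,0,0,1.2,0,-5.89,-0.63,0.44,0,0,1.2,0,-5.9,-0.5,0.44,0,0,1.2,0,-5.91,-0.38,0.44,0,0,1.2,0]'

```text
time: 12.22
tool_pos: [0.4771, -0.2613, 0.274]
ee_rot: [-3.133, -0.001, 1.323]
wrist_force: [0.2, -0.0, 0.4]
width: 0.0936
```

Request:
arm_command --plan '[0,0,0,0,0,0,0,0,0,0,0,0,0,0]'

```text
time: 12.48
tool_pos: [0.4782, -0.2596, 0.2748]
ee_rot: [-3.134, -0.001, 1.324]
wrist_force: [-0.2, -0.2, 0.7]
width: 0.0938
```

```bash
cat > tins.py <<'E'
from h import *
def tins(s,zt=.024,box=None):
    hsv=cv2.cvtColor(s['img'],cv2.COLOR_BGR2HSV)
    m=cv2.inRange(hsv,(20,70,40),(35,255,255));m=cv2.morphologyEx(m,cv2.MORPH_OPEN,np.ones((3,3)))
    n,l,stt,c=cv2.connectedComponentsWithStats(m);out=[]
    for i in range(1,n):
        if stt[i,4]>150:
            # fit circle to the contour points projected on the top plane
            cs,_=cv2.findContours((l==i).astype('uint8'),cv2.RETR_EXTERNAL,cv2.CHAIN_APPROX_NONE)
            pts=np.array([px2w(s,u,v,zt)[:2] for u,v in max(cs,key=len)[:,0]])
            (x,y),r=cv2.minEnclosingCircle((pts*1000).astype('float32'))
            out.append((c[i].round(0).tolist(),px2w(s,*c[i],zt)[:2].round(4).tolist(),(round(x/1000,4),round(y/1000,4)),round(r,1)))
    return out
E
python3 - <<'E'
from tins import *
st();s=snap('wrist');cv2.imwrite('pics/w9.png',s['img'])
for t in tins(s): print(t)
t=snap('top');print('top')
for q in tins(t):
    if abs(q[2][0]-.5)<.15 and abs(q[2][1]+.24)<.2: print(q)
E
```

```text
t 12.47 pos [ 0.4782 -0.2596  0.2748] rpy [-1.7956e+02 -6.0000e-02  7.5840e+01] q [-0.6   0.08  1.26 -0.    1.81 -0.35] F [-0.2 -0.2  0.7] w 0.0938
([560.0, 66.0], [0.7911, -0.1672], (0.7889, -0.165), 72.3)
([579.0, 52.0], [0.8128, -0.1581], (0.8092, -0.158), 14.4)
([546.0, 57.0], [0.7763, -0.1546], (0.7779, -0.1564), 21.9)
([288.0, 120.0], [0.4722, -0.1473], (0.4721, -0.148), 32.6)
([388.0, 123.0], [0.5877, -0.18], (0.5873, -0.1809), 33.0)
([308.0, 200.0], [0.4712, -0.2466], (0.4712, -0.2472), 32.7)
([401.0, 212.0], [0.5842, -0.2912], (0.584, -0.2914), 34.0)
([325.0, 262.0], [0.4719, -0.3343], (0.4717, -0.3346), 34.5)
top
([338.0, 236.0], [0.5876, -0.1809], (0.5874, -0.181), 32.1)
([326.0, 270.0], [0.4774, -0.14], (0.4724, -0.1473), 30.9)
```

View pics/w9.png

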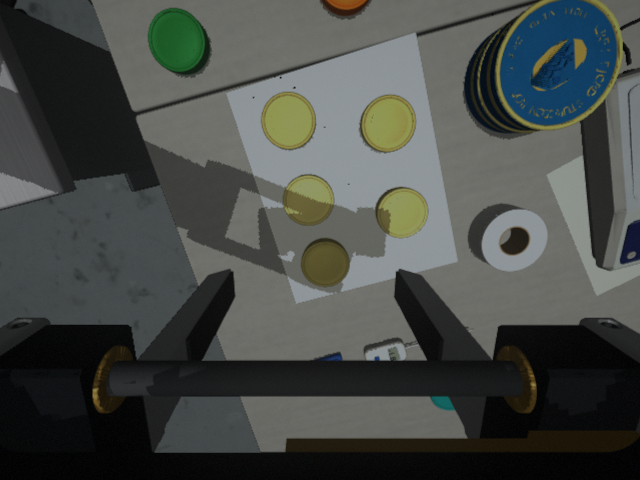

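Request:
arm_command --plan '[-2.5,0.42,5,0,0,0,0,-2.5,0.42,5,0,0,0,0,-2.47,0.41,5,0,0,0,0,0,0,5,0,0,0,0,0,0,3,0,0,0,0,0,0,1.5,0,0,0,0,0,0,1,0,0,0,0,0,0,0,0,0,0,0]'

```text
time: 13.58
tool_pos: [0.4717, -0.3354, 0.022]
ee_rot: [-3.137, 0.001, 1.325]
wrist_force: [0.2, 1.0, -0.1]
width: 0.0943
```

```bash
python3 - <<'E'
from tins import *
st();s=snap('wrist');cv2.imwrite('pics/w10.png',s['img'])
for t in tins(s): print(t)
E
```

```text
t 13.57 pos [ 0.4717 -0.3354  0.022 ] rpy [-1.7975e+02  6.0000e-02  7.5900e+01] q [-0.71  0.27  1.55 -0.    1.32 -0.47] F [ 0.2  1.  -0.1] w 0.0943
([269.0, 128.0], [0.4715, -0.2462], (0.471, -0.248), 32.4)
([509.0, 163.0], [0.5825, -0.291], (0.5814, -0.2924), 35.4)
([315.0, 291.0], [0.472, -0.3349], (0.4727, -0.3358), 34.1)
```

View pics/w10.png

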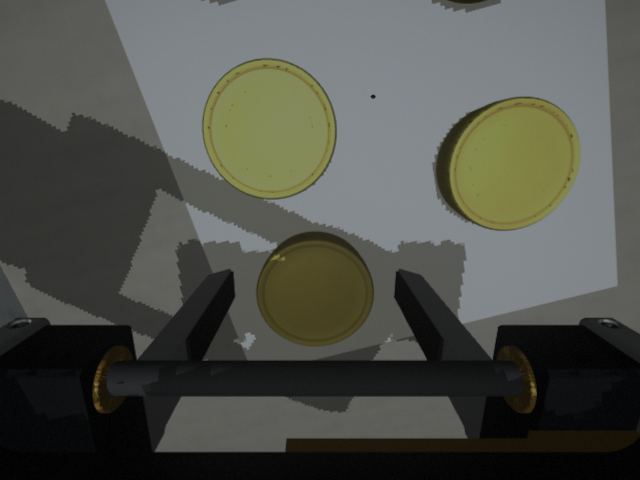

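Request:
arm_command --plan '[0,0,0.8,0,0,0,0,0,0,0.1,0,0,0,0.2,0,0,0,0,0,0,0.5,0,0,0,0,0,0,0.6,0,0,0,0,0,0,0.6,0,0,0,0,0,0,0.6]'

```text
time: 14.38
tool_pos: [0.4712, -0.3358, 0.0127]
ee_rot: [-3.137, 0.001, 1.324]
wrist_force: [0.4, -0.2, -0.4]
width: 0.0644
```

Request:
arm_command --plan '[0,0,-2,0,0,0,0.6,0,0,-5,0,0,0,0.6,0,0,-6,0,0,0,0.6,0,0,-5,0,0,0,0.6]'

```text
time: 14.88
tool_pos: [0.4721, -0.3358, 0.1948]
ee_rot: [-3.138, 0.001, 1.324]
wrist_force: [0.5, -0.5, -0.8]
width: 0.0634
```

```bash
cat >> h.py <<'E'
O=np.array([.4837,.2045,.012]);RC=Ro.from_euler('z',-4.5,degrees=True).as_matrix()
def ch(a,b,z=0): p=O+RC@[a,b,0]; return [p[0],p[1],z]
E
python3 - <<'E'
from h import *
st();rows(ch(-.018,.072,.18),125.5,12)
E
```

```text
t 14.88 pos [ 0.4721 -0.3358  0.1948] rpy [-1.7977e+02  7.0000e-02  7.5850e+01] q [-0.71  0.16  1.33 -0.    1.66 -0.47] F [ 0.5 -0.5 -0.8] w 0.0634
[ 4.96 -1.26  0.12] rot -4.14
[ 5.03 -0.89  0.12] rot -4.14
[ 5.08 -0.53  0.12] rot -4.14
[ 5.11 -0.16  0.12] rot -4.14
[5.11 0.21 0.12] rot -4.14
[5.08 0.58 0.12] rot -4.14
[5.02 0.94 0.12] rot -4.14
[4.94 1.3  0.12] rot -4.14
[4.84 1.65 0.12] rot -4.14
[4.7  2.   0.12] rot -4.14
[4.55 2.33 0.12] rot -4.14
[4.37 2.66 0.12] rot -4.14
tilt fix [ 0.23 -0.07  0.  ] |d| 5.113594325247333
```

Request:
arm_command --plan '[4.96,-1.26,0.12,0,0,-4.14,0.6,5.03,-0.89,0.12,0,0,-4.14,0.6,5.08,-0.53,0.12,0,0,-4.14,0.6,5.11,-0.16,0.12,0,0,-4.14,0.6,5.11,0.21,0.12,0,0,-4.14,0.6,5.08,0.58,0.12,0,0,-4.14,0.6,5.02,0.94,0.12,0,0,-4.14,0.6,4.94,1.3,0.12,0,0,-4.14,0.6]'

```text
time: 15.88
tool_pos: [0.4711, 0.0748, 0.183]
ee_rot: [-3.137, -0.002, 1.904]
wrist_force: [0.3, 0.5, -1.0]
width: 0.0632
```

Request:
arm_command --plan '[4.84,1.65,0.12,0,0,-4.14,0.6,4.7,2.0,0.12,0,0,-4.14,0.6,4.55,2.33,0.12,0,0,-4.14,0.6,4.37,2.66,0.12,0,0,-4.14,0.6,0,0,0,0,0,0,0.6,0,0,0,0,0,0,0.6]'

```text
time: 16.62
tool_pos: [0.4709, 0.2772, 0.1781]
ee_rot: [-3.137, -0.003, 2.191]
wrist_force: [-0.4, 0.5, -0.8]
width: 0.0629
```

```bash
python3 - <<'E'
from h import *
st();s=snap('wrist')
for a,b in [(-.065,-.113),(.065,-.113),(.065,.113),(-.065,.113)]:
    p=O+RC@[a,b,.052];u=w2px(s,p);print((a,b),u);cv2.circle(s['img'],tuple(int(x) for x in u),3,(0,0,255),-1) if abs(u).max()<2000 else 0
cv2.imwrite('pics/w11.png',s['img'])
to(ch(-.018,.072,.03),125.5)
E
```

```text
t 16.62 pos [0.4709 0.2772 0.1781] rpy [-1.7971e+02 -1.7000e-01  1.2553e+02] q [ 0.43  0.09  1.43  0.    1.62 -0.19] F [-0.4  0.5 -0.8] w 0.0629
(-0.065, -0.113) [157.81093409 345.45595405]
(0.065, -0.113) [262.47196928 415.40735902]
(0.065, 0.113) [414.19442273 259.72789051]
(-0.065, 0.113) [303.83517367 165.85006512]
shift cm [1.000e-02 1.500e-01 1.482e+01] rot deg [-0.26 -0.17 -0.04]
```

View pics/w11.png

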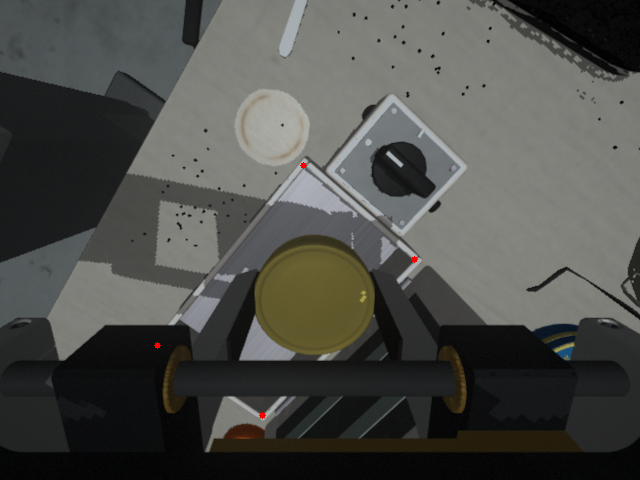

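Request:
arm_command --plan '[0,0.1,3,0,0,0,0.6,0,0,4,0,0,0,0.6,0,0,3.5,0,0,0,0.6,0,0,2,0,0,0,0.6,0,0,1.5,0,0,0,0.6,0,0,0.8,0,0,0,0.6,0,0,0,0,0,0,0.6]'

```text
time: 17.55
tool_pos: [0.4713, 0.2779, 0.0304]
ee_rot: [-3.138, -0.003, 2.19]
wrist_force: [0.9, -0.9, -0.6]
width: 0.0633
```

```bash
python3 - <<'E'
from h import *
st();s=snap('wrist');cv2.imwrite('pics/w12.png',s['img'])
E
```

```text
t 17.55 pos [0.4713 0.2779 0.0304] rpy [-179.77   -0.2   125.49] q [ 0.43  0.19  1.63  0.    1.33 -0.19] F [ 0.9 -0.9 -0.6] w 0.0633
```

View pics/w12.png

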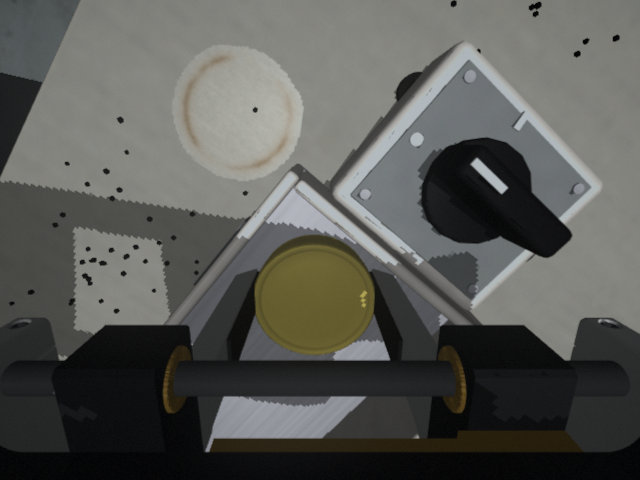

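Request:
arm_command --plan '[0,0,0.5,0,0,0,0.6,0,0,0.2,0,0,0,0.6,0,0,0,0,0,0,0.25,0,0,0,0,0,0,0.25,0,0,-3,0,0,0,0.25,0,0,-6,0,0,0,0.25,0,0,-6,0,0,0,0,0,0,0,0,0,0,0]'

```text
time: 18.6
tool_pos: [0.4752, 0.2798, 0.1809]
ee_rot: [3.132, -0.001, 2.191]
wrist_force: [-0.7, -0.3, -0.9]
width: 0.087
```

```bash
python3 - <<'E'
from tins import *
st();s=snap('wrist');cv2.imwrite('pics/w13.png',s['img'])
for q in tins(s,.034): print(q)
rows([.584,-.2913,.18],76,11)
E
```

```text
t 18.6 pos [0.4752 0.2798 0.1809] rpy [ 1.7943e+02 -5.0000e-02  1.2554e+02] q [ 0.43  0.09  1.43  0.    1.61 -0.19] F [-0.7 -0.3 -0.9] w 0.087
([308.0, 226.0], [0.4707, 0.2783], (0.4713, 0.2779), 33.0)
([514.0, 396.0], [0.7823, 0.2514], (0.7816, 0.25), 22.4)
[-4.8  -2.2  -0.03] rot 4.5
[-4.96 -1.81 -0.03] rot 4.5
[-5.09 -1.42 -0.03] rot 4.5
[-5.18 -1.01 -0.03] rot 4.5
[-5.25 -0.6  -0.03] rot 4.5
[-5.28 -0.19 -0.03] rot 4.5
[-5.28  0.23 -0.03] rot 4.5
[-5.24  0.64 -0.03] rot 4.5
[-5.18  1.05 -0.03] rot 4.5
[-5.08  1.45 -0.03] rot 4.5
[-4.95  1.85 -0.03] rot 4.5
tilt fix [-0.19  0.12  0.  ] |d| 5.281190350981098
```

View pics/w13.png

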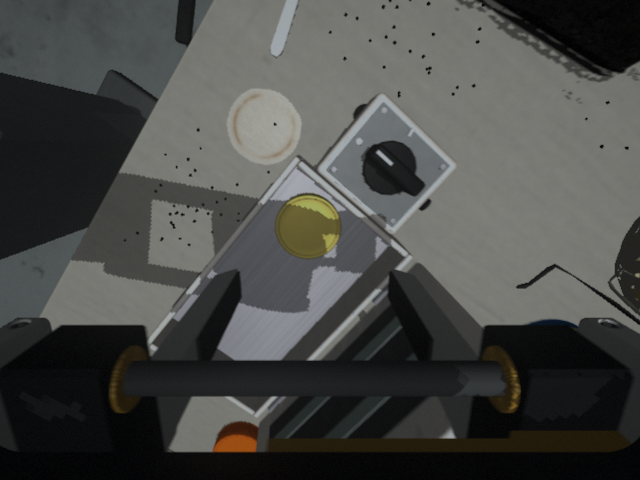

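Request:
arm_command --plan '[-4.8,-2.2,0,0,0,4.5,0,-4.96,-1.81,0,0,0,4.5,0,-5.09,-1.42,0,0,0,4.5,0,-5.18,-1.01,0,0,0,4.5,0,-5.25,-0.6,0,0,0,4.5,0,-5.28,-0.19,0,0,0,4.5,0,-5.28,0.23,0,0,0,4.5,0,-5.24,0.64,0,0,0,4.5,0]'

```text
time: 19.65
tool_pos: [0.5513, -0.1378, 0.1702]
ee_rot: [-3.133, -0.002, 1.56]
wrist_force: [0.5, -0.2, 0.3]
width: 0.0941
```

Request:
arm_command --plan '[-5.18,1.05,0,0,0,4.5,0,-5.08,1.45,0,0,0,4.5,0,-4.95,1.85,0,0,0,4.5,0,0,0,3,0,0,0,0,0,0,0,0,0,0,0,0,0,0,0,0,0,0]'

```text
time: 20.4
tool_pos: [0.5821, -0.2914, 0.1418]
ee_rot: [-3.135, 0.0, 1.328]
wrist_force: [-0.8, -0.3, -0.1]
width: 0.0942
```

```bash
python3 - <<'E'
from tins import *
st();s=snap('wrist');cv2.imwrite('pics/w14.png',s['img'])
for q in tins(s): print(q)
to([.584,-.2913,.013],76)
E
```

```text
t 20.4 pos [ 0.5821 -0.2914  0.1418] rpy [-179.6     0.     76.07] q [-0.55  0.34  1.21 -0.    1.6  -0.31] F [-0.8 -0.3 -0.1] w 0.0942
([442.0, 77.0], [0.7117, -0.1893], (0.7309, -0.1826), 57.1)
([529.0, 68.0], [0.7785, -0.1992], (0.7862, -0.158), 76.5)
([503.0, 10.0], [0.763, -0.1543], (0.7653, -0.1568), 11.6)
([145.0, 101.0], [0.4749, -0.1482], (0.4752, -0.1497), 35.3)
([290.0, 105.0], [0.5887, -0.18], (0.5884, -0.181), 32.5)
([185.0, 216.0], [0.4741, -0.246], (0.4742, -0.2467), 35.1)
([319.0, 234.0], [0.5856, -0.2916], (0.5853, -0.2922), 33.3)
([96.0, 386.0], [0.3221, -0.3941], (0.3233, -0.3947), 21.7)
shift cm [ 0.06  0.19 13.  ] rot deg [-0.28  0.04  0.09]
```

View pics/w14.png

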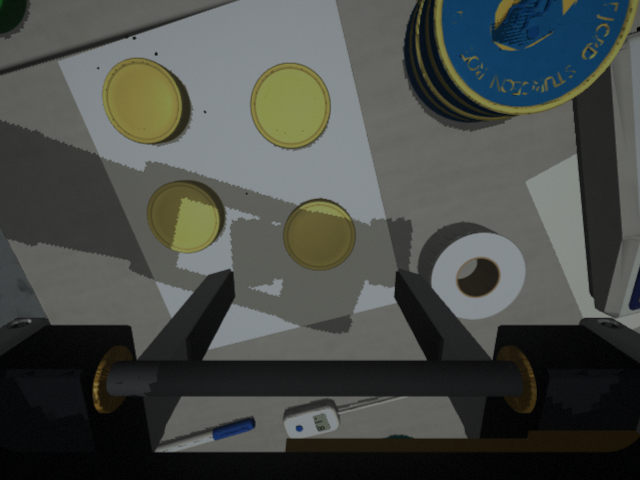

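Request:
arm_command --plan '[0.02,0.15,4,0,0,0,0.1,0,0.1,4,0,0,0,0.1,0,0,2.5,0,0,0,0.1,0,0,1.4,0,0,0,0.1,0,0,0.8,0,0,0,0.1,0,0,0.2,0,0,0,0.1,0,0,0,0,0,0,0.1]'

```text
time: 21.32
tool_pos: [0.5849, -0.2929, 0.0147]
ee_rot: [-3.138, 0.001, 1.327]
wrist_force: [0.3, 0.5, 0.6]
width: 0.0845
```

Request:
arm_command --plan '[0,0,0,0,0,0,0.6,0,0,0,0,0,0,0.6,0,0,0,0,0,0,0.6,0,0,0,0,0,0,0.6]'

```text
time: 21.82
tool_pos: [0.5846, -0.2927, 0.0141]
ee_rot: [-3.138, 0.001, 1.327]
wrist_force: [-0.0, 0.5, 1.9]
width: 0.0644
```

Request:
arm_command --plan '[0,0,-2,0,0,0,0.6,0,0,-5,0,0,0,0.6,0,0,-6,0,0,0,0.6,0,0,-4,0,0,0,0.6]'

```text
time: 22.32
tool_pos: [0.5858, -0.293, 0.1886]
ee_rot: [-3.141, 0.002, 1.327]
wrist_force: [1.2, -0.8, -0.8]
width: 0.0644
```

```bash
python3 - <<'E'
from h import *
st();rows(ch(-.018,-.072,.18),125.5,8)
E
```

```text
t 22.32 pos [ 0.5858 -0.293   0.1886] rpy [-1.7999e+02  1.3000e-01  7.6030e+01] q [-0.55  0.33  1.14 -0.    1.68 -0.31] F [ 1.2 -0.8 -0.8] w 0.0644
[ 4.8  -2.81  0.11] rot -6.18
[ 5.08 -2.28  0.11] rot -6.18
[ 5.29 -1.72  0.11] rot -6.18
[ 5.45 -1.14  0.11] rot -6.18
[ 5.54 -0.55  0.11] rot -6.18
[5.56 0.05 0.11] rot -6.18
[5.53 0.65 0.11] rot -6.18
[5.42 1.24 0.11] rot -6.18
tilt fix [ 0.01 -0.13  0.  ] |d| 5.566103948308927
```

Request:
arm_command --plan '[4.8,-2.81,0.11,0,0,-6.2,0.6,5.08,-2.28,0.11,0,0,-6.2,0.6,5.29,-1.72,0.11,0,0,-6.2,0.6,5.45,-1.14,0.11,0,0,-6.2,0.6,5.54,-0.55,0.11,0,0,-6.2,0.6,5.56,0.05,0.11,0,0,-6.2,0.6,5.53,0.65,0.11,0,0,-6.2,0.6,5.42,1.24,0.11,0,0,-6.2,0.6]'

```text
time: 23.32
tool_pos: [0.4581, 0.1359, 0.1769]
ee_rot: [-3.139, -0.003, 2.196]
wrist_force: [0.7, -0.1, -0.7]
width: 0.0646
```

Request:
arm_command --plan '[0,0,2,0,0,0,0.6,0,0,0,0,0,0,0.6,0,0,0,0,0,0,0.6]'

```text
time: 23.7
tool_pos: [0.4591, 0.1339, 0.1566]
ee_rot: [-3.139, -0.003, 2.192]
wrist_force: [0.2, 0.9, -0.6]
width: 0.0641
```

```bash
python3 - <<'E'
from h import *
st();s=snap('wrist')
for a,b in [(-.065,-.113),(.065,-.113),(.065,.113),(-.065,.113)]:
    p=O+RC@[a,b,.052];u=w2px(s,p);cv2.circle(s['img'],tuple(int(x) for x in u),3,(0,0,255),-1)
cv2.imwrite('pics/w15.png',s['img'])
to(ch(-.018,-.072,.03),125.5)
E
```

```text
t 23.7 pos [0.4591 0.1339 0.1566] rpy [-1.7983e+02 -1.7000e-01  1.2557e+02] q [ 0.16 -0.05  1.62  0.    1.57 -0.46] F [ 0.2  0.9 -0.6] w 0.0641
shift cm [-0.05  0.11 12.68] rot deg [-0.15 -0.16  0.06]
```

View pics/w15.png

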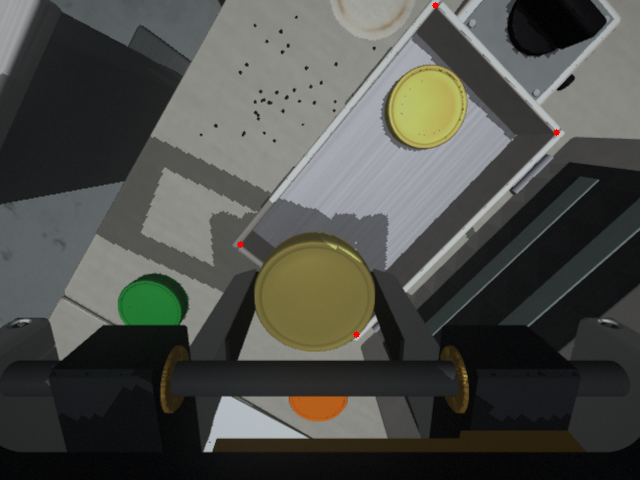

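Request:
arm_command --plan '[0,0.1,4,0,0,0,0.6,0,0,4,0,0,0,0.6,0,0,2.5,0,0,0,0.6,0,0,1.3,0,0,0,0.6,0,0,0.6,0,0,0,0.6,0,0,0,0,0,0,0.6]'

```text
time: 24.5
tool_pos: [0.4596, 0.1349, 0.0323]
ee_rot: [-3.139, -0.003, 2.192]
wrist_force: [-0.4, 0.7, -0.0]
width: 0.0646
```

```bash
python3 - <<'E'
from h import *
st();s=snap('wrist');cv2.imwrite('pics/w16.png',s['img'])
E
```

```text
t 24.5 pos [0.4596 0.1349 0.0323] rpy [-1.7984e+02 -1.7000e-01  1.2560e+02] q [ 0.17  0.04  1.79  0.    1.31 -0.46] F [-0.4  0.7 -0. ] w 0.0646
```

View pics/w16.png

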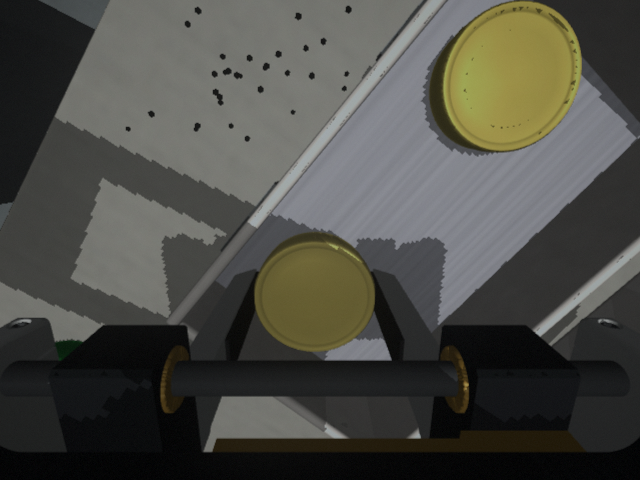

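Request:
arm_command --plan '[0,0,0.6,0,0,0,0.6,0,0,0.2,0,0,0,0.6,0,0,0,0,0,0,0.25,0,0,0,0,0,0,0.25,0,0,-3,0,0,0,0.25,0,0,-6,0,0,0,0.25,0,0,-6,0,0,0,0,0,0,0,0,0,0,0]'

```text
time: 25.55
tool_pos: [0.4631, 0.1355, 0.18]
ee_rot: [3.134, 0.002, 2.193]
wrist_force: [-0.1, -0.5, -0.5]
width: 0.0869
```

```bash
python3 - <<'E'
from tins import *
st();s=snap('wrist');cv2.imwrite('pics/w17.png',s['img'])
for q in tins(s,.034): print(q)
rows([.471,-.247,.15],90,7)
E
```

```text
t 25.55 pos [0.4631 0.1355 0.18  ] rpy [1.7956e+02 1.2000e-01 1.2563e+02] q [ 0.17 -0.06  1.59  0.    1.61 -0.46] F [-0.1 -0.5 -0.5] w 0.0869
([411.0, 107.0], [0.4703, 0.2764], (0.47, 0.2759), 33.7)
([308.0, 224.0], [0.4574, 0.1359], (0.4578, 0.1353), 33.1)
([132.0, 354.0], [0.3849, -0.0968], (0.3847, -0.0985), 15.0)
([116.0, 386.0], [0.389, -0.1439], (0.3936, -0.1425), 35.4)
([515.0, 390.0], [0.7637, 0.1136], (0.7622, 0.1135), 15.6)
([194.0, 416.0], [0.482, -0.1293], (0.4809, -0.1306), 35.3)
([274.0, 439.0], [0.578, -0.1045], (0.5845, -0.1077), 27.4)
([401.0, 444.0], [0.7071, -0.0232], (0.7067, -0.0237), 24.0)
[-4.52 -3.07  0.38] rot 5.09
[-4.77 -2.66  0.38] rot 5.09
[-4.99 -2.22  0.38] rot 5.09
[-5.17 -1.77  0.38] rot 5.09
[-5.3  -1.3   0.38] rot 5.09
[-5.4  -0.83  0.38] rot 5.09
[-5.45 -0.35  0.38] rot 5.09
tilt fix [-0.11  0.04  0.  ] |d| 5.47484570027222
```

View pics/w17.png

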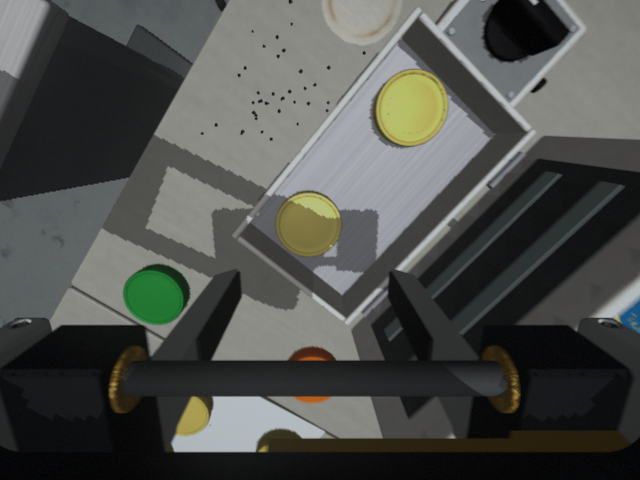

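Request:
arm_command --plan '[-4.52,-3.07,0.38,0,0,5.1,0,-4.77,-2.66,0.38,0,0,5.1,0,-4.99,-2.22,0.38,0,0,5.1,0,-5.17,-1.77,0.38,0,0,5.1,0,-5.3,-1.3,0.38,0,0,5.1,0,-5.4,-0.83,0.38,0,0,5.1,0,-5.45,-0.35,0.38,0,0,5.1,0,0,0,0,0,0,0,0]'

```text
time: 26.6
tool_pos: [0.4671, -0.2497, 0.1433]
ee_rot: [-3.131, -0.003, 1.564]
wrist_force: [0.4, 0.7, -0.2]
width: 0.094
```

Request:
arm_command --plan '[0,0,0,0,0,0,0]'

```text
time: 26.72
tool_pos: [0.4681, -0.2464, 0.1448]
ee_rot: [-3.134, -0.003, 1.57]
wrist_force: [-1.0, 0.5, -0.3]
width: 0.094
```

```bash
python3 - <<'E'
from tins import *
st();s=snap('wrist');cv2.imwrite('pics/w18.png',s['img'])
for q in tins(s): print(q)
to([.4712,-.247,.013],90)
E
```

```text
t 26.73 pos [ 0.4681 -0.2464  0.1448] rpy [-179.54   -0.18   89.94] q [-0.59  0.07  1.52 -0.    1.55 -0.59] F [-1.   0.5 -0.3] w 0.094
([486.0, 111.0], [0.6094, -0.141], (0.6092, -0.142), 33.4)
([319.0, 119.0], [0.4717, -0.147], (0.4716, -0.148), 32.5)
([601.0, 167.0], [0.7137, -0.1865], (0.7313, -0.1842), 53.3)
([636.0, 165.0], [0.7428, -0.1846], (0.7449, -0.1844), 28.6)
([318.0, 234.0], [0.4708, -0.2456], (0.4707, -0.2464), 33.2)
shift cm [-0.14  0.37 13.24] rot deg [-0.41 -0.14  0.  ]
```

View pics/w18.png

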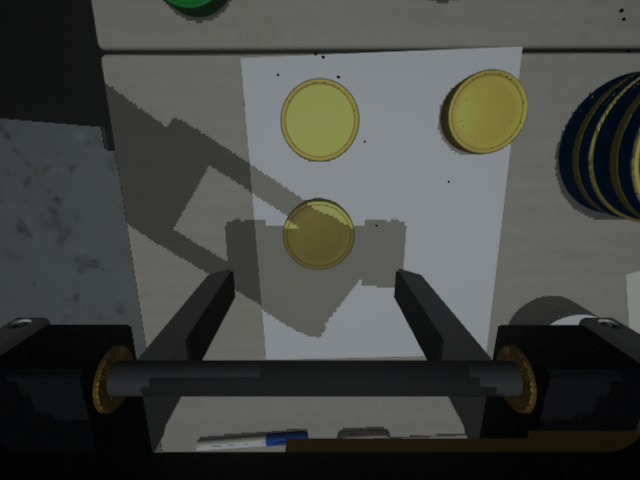

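Request:
arm_command --plan '[0,0.15,4,-0.3,0,0,0.1,0,0.12,4,0,0,0,0.1,0,0,2.6,0,0,0,0.1,0,0,1.5,0,0,0,0.1,0,0,0.8,0,0,0,0.1,0,0,0.3,0,0,0,0.1,0,0,0,0,0,0,0.1]'

```text
time: 27.65
tool_pos: [0.472, -0.2475, 0.0156]
ee_rot: [3.14, 0.0, 1.57]
wrist_force: [0.2, 1.2, -0.3]
width: 0.0847
```

Request:
arm_command --plan '[0,0,0,0,0,0,0.6,0,0,0,0,0,0,0.6,0,0,0,0,0,0,0.6,0,0,0,0,0,0,0.6]'

```text
time: 28.15
tool_pos: [0.4717, -0.2475, 0.0153]
ee_rot: [3.141, 0.0, 1.57]
wrist_force: [0.7, 0.4, 2.6]
width: 0.0638
```

Request:
arm_command --plan '[0,0,-2,0,0,0,0.6,0,0,-5,0,0,0,0.6,0,0,-6,0,0,0,0.6,0,0,-3,0,0,0,0.6]'

```text
time: 28.65
tool_pos: [0.4725, -0.248, 0.1784]
ee_rot: [3.137, 0.002, 1.57]
wrist_force: [-0.0, 1.1, -1.1]
width: 0.0637
```

```bash
python3 - <<'E'
from h import *
st();rows([.4642,.2065,.165],125.5,8)
E
```

```text
t 28.65 pos [ 0.4725 -0.248   0.1784] rpy [1.7974e+02 1.3000e-01 8.9930e+01] q [-0.59  0.06  1.47  0.    1.61 -0.59] F [-0.   1.1 -1.1] w 0.0637
[ 5.68 -0.11  0.17] rot -4.45
[5.67 0.33 0.17] rot -4.45
[5.63 0.77 0.17] rot -4.45
[5.55 1.2  0.17] rot -4.45
[5.44 1.63 0.17] rot -4.45
[5.3  2.05 0.17] rot -4.45
[5.13 2.45 0.17] rot -4.45
[4.92 2.84 0.17] rot -4.45
tilt fix [-0.26 -0.13 -0.  ] |d| 5.684258935621591
```

Request:
arm_command --plan '[5.68,-0.11,0.17,0.2,0,-4.45,0.6,5.67,0.33,0.17,0,0,-4.45,0.6,5.63,0.77,0.17,0,0,-4.45,0.6,5.55,1.2,0.17,0,0,-4.45,0.6,5.44,1.63,0.17,0,0,-4.45,0.6,5.3,2.05,0.17,0,0,-4.45,0.6,5.13,2.45,0.17,0,0,-4.45,0.6,4.92,2.84,0.17,0,0,-4.45,0.6]'

```text
time: 29.65
tool_pos: [0.4625, 0.2089, 0.1609]
ee_rot: [-3.139, -0.002, 2.193]
wrist_force: [1.0, -0.3, 0.2]
width: 0.0639
```

Request:
arm_command --plan '[0,0,2,0,0,0,0.6,0,0,0,0,0,0,0.6,0,0,0,0,0,0,0.6]'

```text
time: 30.02
tool_pos: [0.4631, 0.2066, 0.1415]
ee_rot: [-3.139, -0.002, 2.19]
wrist_force: [0.1, -0.6, -0.4]
width: 0.0635
```

```bash
python3 - <<'E'
from h import *
st();s=snap('wrist');cv2.imwrite('pics/w19.png',s['img'])
to([.4642,.2065,.026],125.5)
E
```

```text
t 30.02 pos [0.4631 0.2066 0.1415] rpy [-1.7985e+02 -1.3000e-01  1.2547e+02] q [ 0.31  0.02  1.58  0.    1.54 -0.31] F [ 0.1 -0.6 -0.4] w 0.0635
shift cm [-0.07  0.09 11.6 ] rot deg [-0.1  -0.12 -0.05]
```

View pics/w19.png

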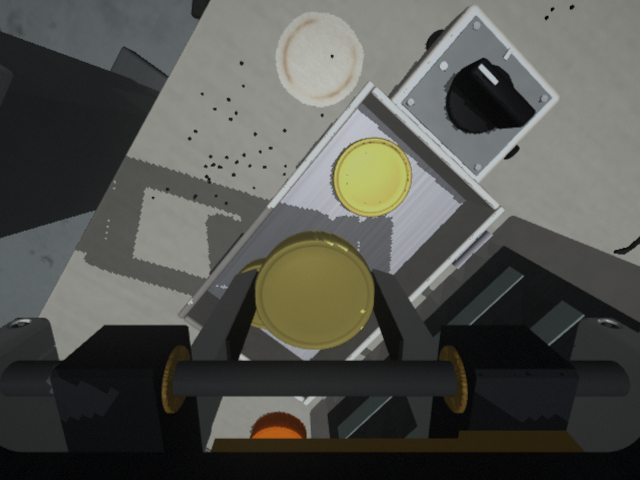

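Request:
arm_command --plan '[-0.07,0.1,4,0,0,0,0.6,0,0,3,0,0,0,0.6,0,0,1.8,0,0,0,0.6,0,0,1,0,0,0,0.6,0,0,0.7,0,0,0,0.6,0,0,0,0,0,0,0.6]'

```text
time: 30.82
tool_pos: [0.4641, 0.2072, 0.0366]
ee_rot: [-3.14, -0.002, 2.191]
wrist_force: [-0.4, 0.3, -0.8]
width: 0.0638
```

```bash
python3 - <<'E'
from h import *
st();s=snap('wrist');cv2.imwrite('pics/w20.png',s['img'])
to([.4642,.2065,.026],125.5)
E
```

```text
t 30.82 pos [0.4641 0.2072 0.0366] rpy [-1.7988e+02 -1.3000e-01  1.2553e+02] q [ 0.31  0.1   1.72  0.    1.33 -0.31] F [-0.4  0.3 -0.8] w 0.0638
shift cm [-0.06 -0.05  1.1 ] rot deg [-0.08 -0.11  0.03]
```

View pics/w20.png

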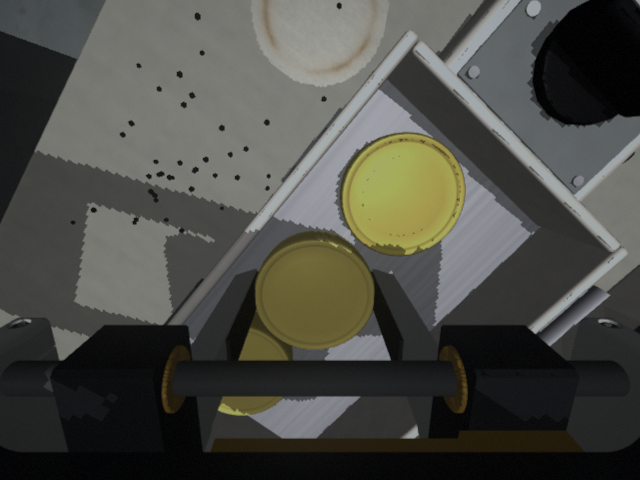

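Request:
arm_command --plan '[-0.05,0,0.6,0,0,0,0.6,0,0,0.45,0,0,0,0.6,0,0,0,0,0,0,0.25,0,0,0,0,0,0,0.25,0,0,-3,0,0,0,0.25,0,0,-6,0,0,0,0.25,0,0,-6,0,0,0,0,0,0,0,0,0,0,0]'

```text
time: 31.88
tool_pos: [0.468, 0.2078, 0.183]
ee_rot: [3.131, 0.002, 2.191]
wrist_force: [0.1, -0.7, -0.2]
width: 0.0873
```

```bash
python3 - <<'E'
from tins import *
st();s=snap('wrist');cv2.imwrite('pics/w21.png',s['img'])
for q in tins(s,.034): print(q)
rows([.609,-.1415,.15],88,7)
E
```

```text
t 31.88 pos [0.468  0.2078 0.183 ] rpy [1.7940e+02 1.1000e-01 1.2553e+02] q [ 0.31  0.    1.52  0.    1.61 -0.31] F [ 0.1 -0.7 -0.2] w 0.0873
([357.0, 170.0], [0.4707, 0.2773], (0.4711, 0.2767), 32.5)
([308.0, 223.0], [0.4627, 0.2081], (0.463, 0.2074), 33.0)
([266.0, 274.0], [0.458, 0.1388], (0.4579, 0.1374), 35.1)
([512.0, 384.0], [0.7655, 0.1884], (0.7654, 0.1863), 36.0)
([114.0, 389.0], [0.394, -0.0784], (0.3998, -0.0782), 30.2)
([175.0, 443.0], [0.4885, -0.1083], (0.4853, -0.1067), 18.9)
([374.0, 443.0], [0.6871, 0.0296], (0.6859, 0.0301), 20.0)
([413.0, 444.0], [0.7267, 0.056], (0.7286, 0.056), 29.3)
([452.0, 445.0], [0.7674, 0.0814], (0.768, 0.0823), 16.6)
[-5.24 -1.24  0.42] rot 5.36
[-5.33 -0.74  0.42] rot 5.36
[-5.38 -0.24  0.42] rot 5.36
[-5.38  0.26  0.42] rot 5.36
[-5.33  0.77  0.42] rot 5.36
[-5.23  1.26  0.42] rot 5.36
[-5.09  1.74  0.42] rot 5.36
tilt fix [-0.24  0.01  0.  ] |d| 5.399301326250016
```

View pics/w21.png

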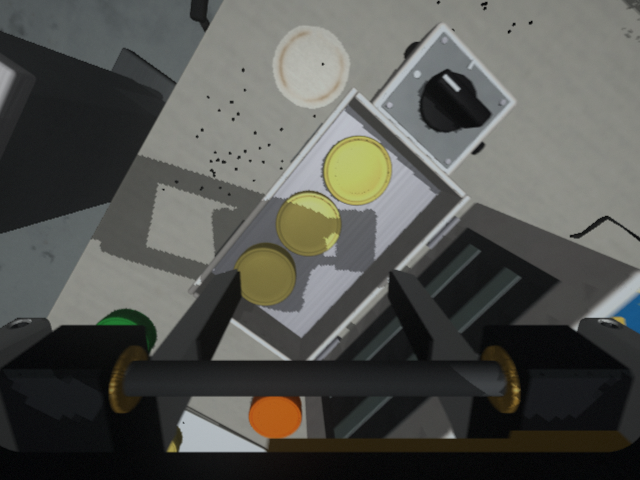

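```bash
python3 - <<'E'
from h import *
p0=np.array([.4645,.2065]);  # commanded
yaw=125.5
for tgt in [np.array([.465,.09]),np.array([.465,-.025]),np.array([.535,-.09]),np.array([.609,-.1415])]:
    for k in range(2):
        d=np.append((tgt-p0)/2,0)*100 if k==0 else d
        Ri=rpy([np.pi,0,np.radians(yaw)]);print(np.round(Ri.T@d,2)); yaw-=37.5/8
    p0=tgt
E
```

```text
[-4.76 -3.36 -0.  ]
[-5.02 -2.96 -0.  ]
[-5.16 -2.53 -0.  ]
[-5.35 -2.1  -0.  ]
[-4.12  2.41  0.  ]
[-3.91  2.74  0.  ]
[-3.03  3.34  0.  ]
[-2.75  3.58  0.  ]
```

Request:
arm_command --plan '[-4.76,-3.36,0,0,0,4.7,0,-5.02,-2.96,0,0,0,4.7,0,-5.16,-2.53,0,0,0,4.7,0,-5.35,-2.1,0,0,0,4.7,0,-4.12,2.41,1,0,0,4.7,0,-3.91,2.74,1,0,0,4.7,0,-3.03,3.34,1,0,0,4.7,0,-2.75,3.58,0.5,0,0,4.7,0]'

```text
time: 32.92
tool_pos: [0.6085, -0.1421, 0.1366]
ee_rot: [-3.133, -0.002, 1.531]
wrist_force: [-0.1, 0.3, -0.2]
width: 0.0938
```

Request:
arm_command --plan '[0,0,0,0,0,0,0,0,0,0,0,0,0,0]'

```text
time: 33.17
tool_pos: [0.6078, -0.1408, 0.1383]
ee_rot: [-3.134, -0.002, 1.535]
wrist_force: [-0.8, 0.3, -0.6]
width: 0.094
```

```bash
python3 - <<'E'
from tins import *
st();s=snap('wrist');cv2.imwrite('pics/w22.png',s['img'])
for q in tins(s): print(q)
to([.609,-.1415,.013],88)
E
```

```text
t 33.17 pos [ 0.6078 -0.1408  0.1383] rpy [-1.7959e+02 -9.0000e-02  8.7960e+01] q [-0.32  0.28  1.29 -0.    1.57 -0.28] F [-0.8  0.3 -0.6] w 0.094
([318.0, 235.0], [0.6105, -0.1397], (0.6105, -0.1405), 33.3)
([528.0, 243.0], [0.7981, -0.1531], (0.7846, -0.1901), 76.9)
([168.0, 245.0], [0.4752, -0.1448], (0.4758, -0.1461), 35.9)
([496.0, 269.0], [0.7718, -0.1776], (0.7743, -0.1792), 24.5)
([538.0, 272.0], [0.8103, -0.1813], (0.8068, -0.1817), 14.8)
shift cm [-0.1   0.19 12.64] rot deg [-0.31 -0.06 -0.02]
```

View pics/w22.png

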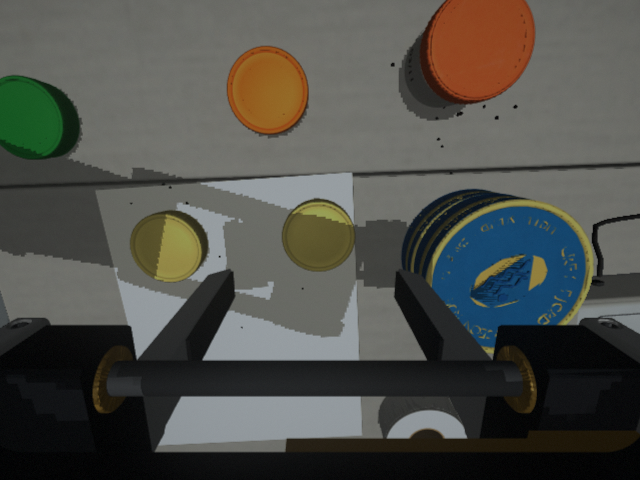

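Request:
arm_command --plan '[0,0.25,0,0,0,-9.6,0.1,0,0,0,0,0,-9.6,0.1,0,0,0,0,0,-9.6,0.1,0,0,0,0,0,-9.6,0.1,0,0,0,0,0,-9.6,0.1,0,0,0,0,0,-9.6,0.1,0,0,0,0,0,-9.6,0.1,0,0,0,0,0,-9.6,0.1]'

```text
time: 34.22
tool_pos: [0.6106, -0.1404, 0.1412]
ee_rot: [-3.141, -0.002, 2.882]
wrist_force: [0.5, 0.7, -0.3]
width: 0.0845
```

Request:
arm_command --plan '[0,0,3,0,0,0,0.1,0,0,1,0,0,0,0.1,0,0,0,0,0,0,0.1]'

```text
time: 34.6
tool_pos: [0.6103, -0.1408, 0.0997]
ee_rot: [-3.141, -0.005, 2.876]
wrist_force: [-0.5, -0.5, 0.7]
width: 0.085
```

```bash
python3 - <<'E'
from tins import *
st();s=snap('wrist');cv2.imwrite('pics/w23.png',s['img'])
for q in tins(s): print(q)
to([.6105,-.1405,.013],165)
E
```

```text
t 34.6 pos [ 0.6103 -0.1408  0.0997] rpy [-179.98   -0.3   164.76] q [-0.32  0.31  1.34 -0.    1.5  -1.62] F [-0.5 -0.5  0.7] w 0.085
([250.0, 62.0], [0.4714, -0.1473], (0.4729, -0.1476), 33.2)
([312.0, 247.0], [0.6084, -0.1414], (0.6093, -0.1414), 33.6)
([325.0, 355.0], [0.7043, -0.156], (0.7084, -0.1566), 27.5)
([262.0, 422.0], [0.7567, -0.2298], (0.7615, -0.226), 37.5)
([395.0, 415.0], [0.7816, -0.1114], (0.7834, -0.1149), 30.4)
([329.0, 433.0], [0.7856, -0.1745], (0.7858, -0.1746), 12.7)
shift cm [0.04 0.05 8.77] rot deg [-0.03 -0.18 -0.24]
```

View pics/w23.png

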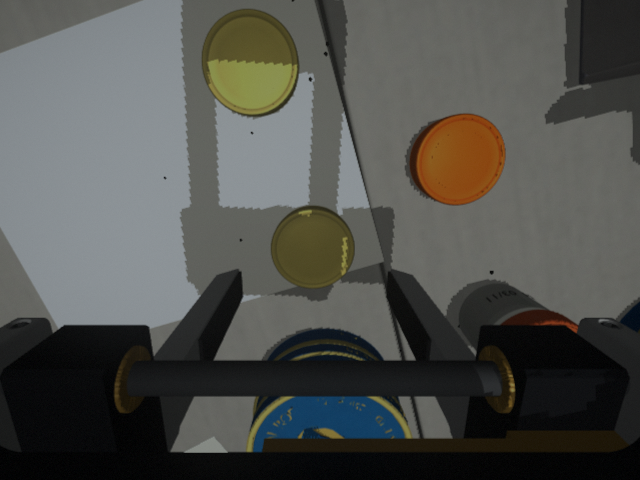

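Request:
arm_command --plan '[0.05,0,4,0,0,0,0.1,0,0,2.5,0,0,0,0.1,0,0,1.3,0,0,0,0.1,0,0,0.7,0,0,0,0.1,0,0,0.15,0,0,0,0.1,0,0,0,0,0,0,0.4,0,0,0,0,0,0,0.6,0,0,0,0,0,0,0.6]'

```text
time: 35.65
tool_pos: [0.6111, -0.1415, 0.0146]
ee_rot: [-3.141, -0.002, 2.875]
wrist_force: [-0.5, 0.9, 1.7]
width: 0.0633
```

Request:
arm_command --plan '[0,0,0,0,0,0,0.6,0,0,0,0,0,0,0.6]'

```text
time: 35.9
tool_pos: [0.6111, -0.1415, 0.0146]
ee_rot: [-3.141, -0.002, 2.875]
wrist_force: [-0.3, -0.1, 4.3]
width: 0.0639
```

Request:
arm_command --plan '[0,0,-2,0,0,0,0.6,0,0,-5,0,0,0,0.6,0,0,-6,0,0,0,0.6,0,0,-5,0,0,0,0.6]'

```text
time: 36.4
tool_pos: [0.6113, -0.1415, 0.1972]
ee_rot: [-3.141, -0.001, 2.875]
wrist_force: [0.4, -0.7, -0.3]
width: 0.0635
```

```bash
python3 - <<'E'
from h import *
st()
p0=robot.get_obs()['tool_pos'][:2];yaw=164.8;print(ch(-.02,.036))
for tgt in [np.array([.53,-.06]),np.array([.462,.04]),np.array([.462,.15]),np.array(ch(-.02,.036)[:2])]:
    for k in range(2):
        d=np.append((tgt-p0)/2,0)*100 if k==0 else d
        Ri=rpy([np.pi,0,np.radians(yaw)]);print(np.round(Ri.T@d,2)); yaw-=39.3/8
    p0=tgt
E
```

```text
t 36.4 pos [ 0.6113 -0.1415  0.1972] rpy [-1.7997e+02 -7.0000e-02  1.6473e+02] q [-0.32  0.26  1.2  -0.    1.68 -1.62] F [ 0.4 -0.7 -0.3] w 0.0635
[np.float64(0.4665861807715399), np.float64(0.24195820592894948), 0]
[4.99 2.87 0.  ]
[5.22 2.43 0.  ]
[5.2  3.09 0.  ]
[5.44 2.64 0.  ]
[3.14 4.51 0.  ]
[3.52 4.23 0.  ]
[3.07 3.43 0.  ]
[3.35 3.16 0.  ]
```

Request:
arm_command --plan '[4.99,2.87,0.2,0,0,4.9,0.6,5.22,2.43,0.2,0,0,4.9,0.6,5.2,3.09,0.2,0,0,4.9,0.6,5.44,2.64,0.2,0,0,4.9,0.6,3.14,4.51,0.2,0,0,4.9,0.6,3.52,4.23,0.2,0,0,4.9,0.6,3.07,3.43,0.2,0,0,4.9,0.6,3.35,3.16,0.2,0,0,4.9,0.6]'

```text
time: 37.4
tool_pos: [0.4663, 0.2438, 0.1794]
ee_rot: [-3.14, -0.002, 2.188]
wrist_force: [1.1, -0.6, -0.2]
width: 0.0636
```

Request:
arm_command --plan '[0,0,4,0,0,0,0.6,0,0,1,0,0,0,0.6,0,0,0,0,0,0,0.6]'

```text
time: 37.78
tool_pos: [0.466, 0.2417, 0.1282]
ee_rot: [-3.138, -0.003, 2.19]
wrist_force: [-0.4, -0.5, 0.9]
width: 0.0636
```

```bash
python3 - <<'E'
from h import *
st();s=snap('wrist');cv2.imwrite('pics/w24.png',s['img'])
to([.467,.2435,.048],125.5)
E
```

```text
t 37.77 pos [0.466  0.2417 0.1282] rpy [-1.7977e+02 -1.5000e-01  1.2549e+02] q [ 0.37  0.07  1.56  0.    1.52 -0.25] F [-0.4 -0.5  0.9] w 0.0636
shift cm [0.11 0.12 8.14] rot deg [-0.1  -0.12 -0.02]
```

View pics/w24.png

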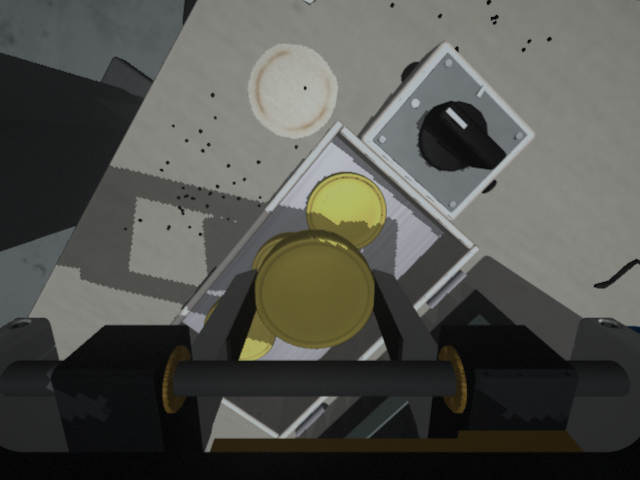

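Request:
arm_command --plan '[0.1,0.1,3,0,0,0,0.6,0,0,2.5,0,0,0,0.6,0,0,1.4,0,0,0,0.6,0,0,0.7,0,0,0,0.6,0,0,0.3,0,0,0,0.6,0,0,0,0,0,0,0.6]'

```text
time: 38.58
tool_pos: [0.4669, 0.2438, 0.0501]
ee_rot: [-3.14, -0.002, 2.191]
wrist_force: [-0.1, 0.7, -0.2]
width: 0.0633
```

Request:
arm_command --plan '[0,0,0.25,0,0,0,0.6,0,0,0.1,0,0,0,0.6,0,0,0,0,0,0,0.6,0,0,0,0,0,0,0.24,0,0,0,0,0,0,0.24,0,0,-3,0,0,0,0.24,0,0,-6,0,0,0,0.2,0,0,-4,0,0,0,0]'

```text
time: 39.58
tool_pos: [0.4674, 0.2439, 0.1784]
ee_rot: [-3.142, -0.002, 2.191]
wrist_force: [0.2, 0.2, 0.8]
width: 0.0824
```

Request:
arm_command --plan '[0,0,0,0,0,0,0]'

```text
time: 39.7
tool_pos: [0.469, 0.2445, 0.1802]
ee_rot: [3.136, -0.0, 2.191]
wrist_force: [0.1, -0.2, 0.7]
width: 0.0915
```

```bash
python3 - <<'E'
from tins import *
st();s=snap('wrist');cv2.imwrite('pics/w25.png',s['img'])
for q in tins(s,.056): print(q)
rows([.472,-.1477,.15],88,8)
E
```

```text
t 39.7 pos [0.469  0.2445 0.1802] rpy [ 1.7966e+02 -1.0000e-02  1.2553e+02] q [ 0.37  0.04  1.48  0.    1.61 -0.25] F [ 0.1 -0.2  0.7] w 0.0915
([298.0, 243.0], [0.4635, 0.2285], (0.4615, 0.2129), 96.4)
([624.0, 321.0], [0.7761, 0.3506], (0.7762, 0.3475), 22.3)
([102.0, 392.0], [0.3881, -0.0265], (0.3882, -0.0251), 19.7)
[-4.02 -2.8   0.34] rot 4.69
[-4.23 -2.46  0.34] rot 4.69
[-4.42 -2.11  0.34] rot 4.69
[-4.58 -1.74  0.34] rot 4.69
[-4.7  -1.36  0.34] rot 4.69
[-4.8  -0.97  0.34] rot 4.69
[-4.86 -0.57  0.34] rot 4.69
[-4.89 -0.18  0.34] rot 4.69
tilt fix [-0.04  0.09  0.  ] |d| 4.90777367310417
```

View pics/w25.png

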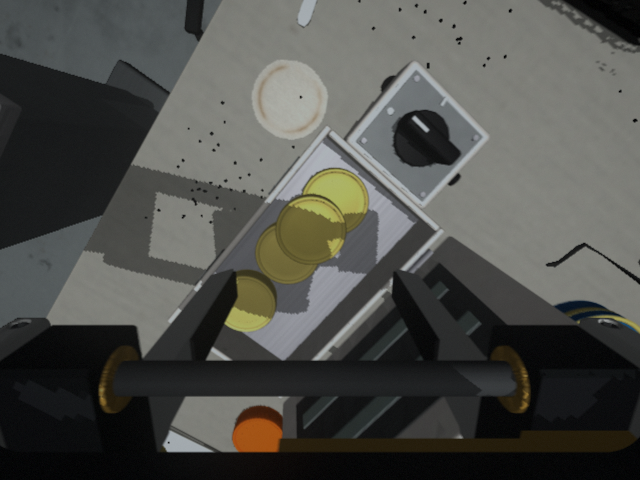

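Fourth tin sits flat on the upper layer. Now the last one.

Request:
arm_command --plan '[-4.02,-2.8,0.3,0,0,4.7,0,-4.23,-2.46,0.3,0,0,4.7,0,-4.42,-2.11,0.3,0,0,4.7,0,-4.58,-1.74,0.3,0,0,4.7,0,-4.7,-1.36,0.3,0,0,4.7,0,-4.8,-0.97,0.3,0,0,4.7,0,-4.86,-0.57,0.3,0,0,4.7,0,-4.89,-0.18,0.3,0,0,4.7,0]'

```text
time: 40.75
tool_pos: [0.4694, -0.149, 0.1487]
ee_rot: [-3.134, -0.002, 1.532]
wrist_force: [0.5, -0.3, 0.4]
width: 0.094
```

Request:
arm_command --plan '[0,0,0,0,0,0,0,0,0,0,0,0,0,0]'

```text
time: 41.0
tool_pos: [0.47, -0.1473, 0.1497]
ee_rot: [-3.135, -0.002, 1.535]
wrist_force: [-0.7, 1.1, -0.5]
width: 0.0941
```

```bash
python3 - <<'E'
from tins import *
st();s=snap('wrist');cv2.imwrite('pics/w26.png',s['img'])
for q in tins(s): print(q)
to([.472,-.1477,.013],88)
E
```

```text
t 41.0 pos [ 0.47   -0.1473  0.1497] rpy [-1.7961e+02 -1.3000e-01  8.7930e+01] q [-0.42 -0.01  1.6  -0.    1.56 -0.38] F [-0.7  1.1 -0.5] w 0.0941
([317.0, 232.0], [0.4717, -0.146], (0.4718, -0.1467), 33.3)
([613.0, 271.0], [0.7512, -0.1941], (0.7757, -0.1951), 66.4)
([568.0, 259.0], [0.7075, -0.1811], (0.7172, -0.182), 42.5)
([533.0, 391.0], [0.6947, -0.329], (0.692, -0.3301), 23.1)
shift cm [-0.1   0.25 13.72] rot deg [-0.34 -0.11 -0.01]
```

View pics/w26.png

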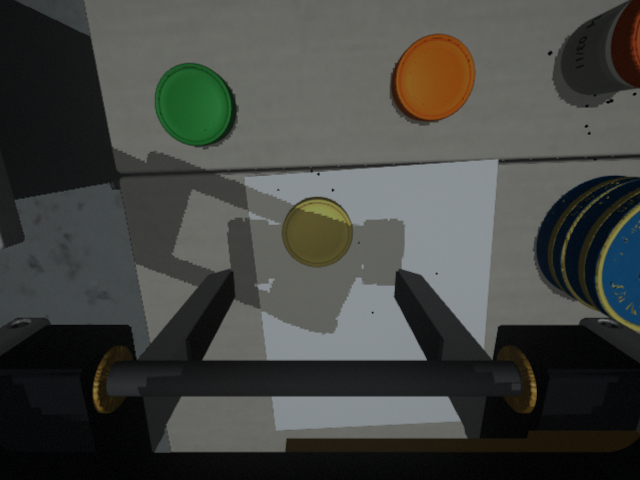

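Request:
arm_command --plan '[0,0.2,5,0,0,0,0.1,0,0,4,0,0,0,0.1,0,0,2.5,0,0,0,0.1,0,0,1.3,0,0,0,0.1,0,0,0.65,0,0,0,0.1,0,0,0.15,0,0,0,0.2,0,0,0,0,0,0,0.6,0,0,0,0,0,0,0.6]'

```text
time: 42.05
tool_pos: [0.4732, -0.1483, 0.0167]
ee_rot: [-3.14, 0.0, 1.535]
wrist_force: [0.2, 1.1, 0.1]
width: 0.0639
```

Request:
arm_command --plan '[0,0,0,0,0,0,0.6,0,0,0,0,0,0,0.6]'

```text
time: 42.3
tool_pos: [0.4731, -0.1483, 0.0166]
ee_rot: [-3.14, 0.0, 1.535]
wrist_force: [-0.3, 0.9, 4.1]
width: 0.064
```

Request:
arm_command --plan '[0,0,-2,0,0,0,0.6,0,0,-5,0,0,0,0.6,0,0,-6,0,0,0,0.6,0,0,-4,0,0,0,0.6]'

```text
time: 42.8
tool_pos: [0.4735, -0.1484, 0.1883]
ee_rot: [-3.141, 0.001, 1.535]
wrist_force: [0.3, -0.3, 0.2]
width: 0.0636
```

```bash
python3 - <<'E'
from h import *
st();rows([.4605,.170,.175],125.5,7)
E
```

```text
t 42.8 pos [ 0.4735 -0.1484  0.1883] rpy [-1.7995e+02  5.0000e-02  8.7920e+01] q [-0.42 -0.03  1.54 -0.    1.63 -0.38] F [ 0.3 -0.3  0.2] w 0.0636
[ 4.54 -0.35  0.19] rot -5.37
[4.55 0.08 0.19] rot -5.37
[4.52 0.5  0.19] rot -5.37
[4.46 0.92 0.19] rot -5.37
[4.35 1.34 0.19] rot -5.37
[4.21 1.74 0.19] rot -5.37
[4.03 2.12 0.19] rot -5.37
tilt fix [ 0.05 -0.05  0.  ] |d| 4.5558513617399745
```

Request:
arm_command --plan '[4.54,-0.35,0.19,0,0,-5.37,0.6,4.55,0.08,0.19,0,0,-5.37,0.6,4.52,0.5,0.19,0,0,-5.37,0.6,4.46,0.92,0.19,0,0,-5.37,0.6,4.35,1.34,0.19,0,0,-5.37,0.6,4.21,1.74,0.19,0,0,-5.37,0.6,4.03,2.12,0.19,0,0,-5.37,0.6,0,0,3,0,0,0,0.6]'

```text
time: 43.8
tool_pos: [0.4609, 0.1735, 0.144]
ee_rot: [3.139, -0.001, 2.196]
wrist_force: [0.1, -0.7, -1.1]
width: 0.0639
```

Request:
arm_command --plan '[0,0,2,0,0,0,0.6,0,0,0,0,0,0,0.6,0,0,0,0,0,0,0.6]'

```text
time: 44.18
tool_pos: [0.4602, 0.1703, 0.1232]
ee_rot: [-3.14, -0.002, 2.19]
wrist_force: [-0.0, 0.6, -0.7]
width: 0.0639
```

```bash
python3 - <<'E'
from h import *
st();s=snap('wrist');cv2.imwrite('pics/w27.png',s['img'])
to([.4605,.1695,.0495],125.5)
E
```

```text
t 44.17 pos [0.4602 0.1703 0.1232] rpy [-1.799e+02 -1.100e-01  1.255e+02] q [ 0.24 -0.01  1.65  0.    1.5  -0.38] F [-0.   0.6 -0.7] w 0.0639
shift cm [-0.07 -0.04  7.41] rot deg [-0.05 -0.09 -0.01]
```

View pics/w27.png

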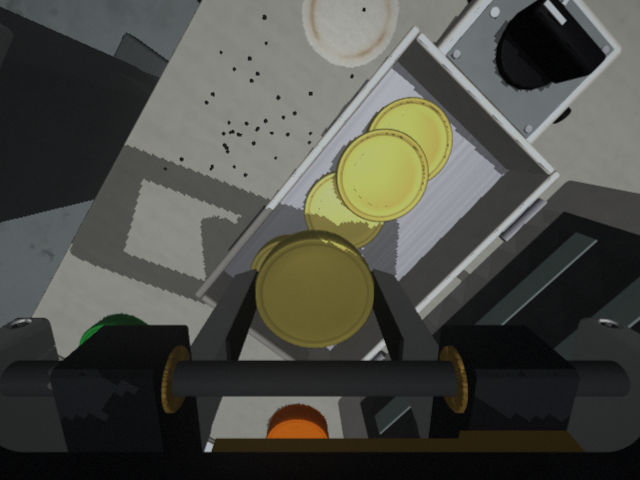

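Request:
arm_command --plan '[-0.07,0,3,0,0,0,0.6,0,0,2.2,0,0,0,0.6,0,0,1.1,0,0,0,0.6,0,0,0.6,0,0,0,0.6,0,0,0.3,0,0,0,0.6,0,0,0,0,0,0,0.6]'

```text
time: 44.98
tool_pos: [0.4604, 0.1699, 0.0511]
ee_rot: [-3.14, -0.002, 2.191]
wrist_force: [-0.6, 0.4, -0.5]
width: 0.0644
```

Request:
arm_command --plan '[0,0,0.2,0,0,0,0.6,0,0,0.05,0,0,0,0.6,0,0,0,0,0,0,0.6,0,0,0,0,0,0,0.24,0,0,0,0,0,0,0.24,0,0,-3,0,0,0,0.24,0,0,-6,0,0,0,0.2,0,0,-6,0,0,0,0.5]'

```text
time: 45.98
tool_pos: [0.46, 0.1696, 0.199]
ee_rot: [-3.138, -0.003, 2.191]
wrist_force: [1.0, 0.0, -0.2]
width: 0.0684
```

Request:
arm_command --plan '[0,0,-6,0,0,0,0.6,0,0,-4,0,0,0,0.65,0,0,0,0,0,0,0.65]'

```text
time: 46.35
tool_pos: [0.4623, 0.1701, 0.3023]
ee_rot: [3.136, 0.001, 2.191]
wrist_force: [-0.0, -0.4, -0.4]
width: 0.0384
```

```bash
python3 - <<'E'
from tins import *
st();s=snap('wrist');cv2.imwrite('pics/w28.png',s['img'])
t=snap('scene');crop(t,190,110,390,270,4,'s4.png',10)
rows([.616,.1935,.31],85.4,5)
E
```

```text
t 46.35 pos [0.4623 0.1701 0.3023] rpy [1.7970e+02 5.0000e-02 1.2552e+02] q [ 0.24 -0.05  1.33  0.    1.85 -0.38] F [-0.  -0.4 -0.4] w 0.0384
[-1.42  2.8  -0.25] rot 8.02
[-1.01  2.97 -0.25] rot 8.02
[-0.59  3.09 -0.25] rot 8.02
[-0.15  3.14 -0.25] rot 8.02
[ 0.29  3.13 -0.25] rot 8.02
tilt fix [ 0.18  0.14 -0.  ] |d| 3.1512343079861256
```

View pics/w28.png

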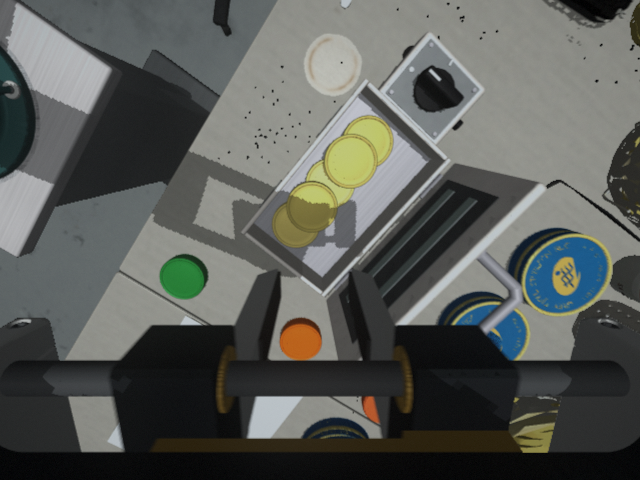

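View pics/s4.png

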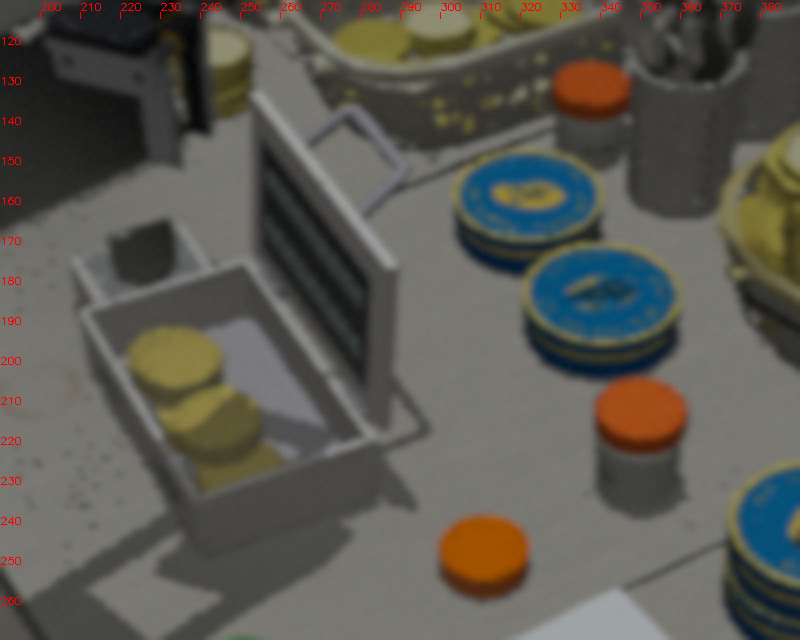

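Request:
arm_command --plan '[-1.42,2.8,-0.2,0,0,8,0.68,-1.01,2.97,-0.2,0,0,8,0.68,-0.59,3.09,-0.2,0,0,8,0.68,-0.15,3.14,-0.2,0,0,8,0.68,0.29,3.13,0,0,0,8,0.68,0,0,0,0,0,0,0.68,0,0,0,0,0,0,0.68]'

```text
time: 47.32
tool_pos: [0.6152, 0.1934, 0.3036]
ee_rot: [-3.134, 0.001, 1.494]
wrist_force: [-0.2, 0.2, 0.6]
width: 0.0302
```

```bash
python3 - <<'E'
from tins import *
st();s=snap('wrist')
for b in (-.035,0,.035):
  u=w2px(s,O+RC@[.075+.0608-.003,b,.054+.1607]);print(b,u)
cv2.imwrite('pics/w29.png',s['img'])
to([.617,.1925,.222],85.4)
E
```

```text
t 47.33 pos [0.6152 0.1934 0.3036] rpy [-1.7959e+02  5.0000e-02  8.5610e+01] q [0.22 0.32 0.92 0.   1.91 0.29] F [-0.2  0.2  0.6] w 0.0302
-0.035 [315.83733757 289.06280247]
0 [315.95000317 247.96170925]
0.035 [316.07119224 203.75120403]
shift cm [-0.08  0.25  8.27] rot deg [-0.32  0.03  0.2 ]
```

View pics/w29.png

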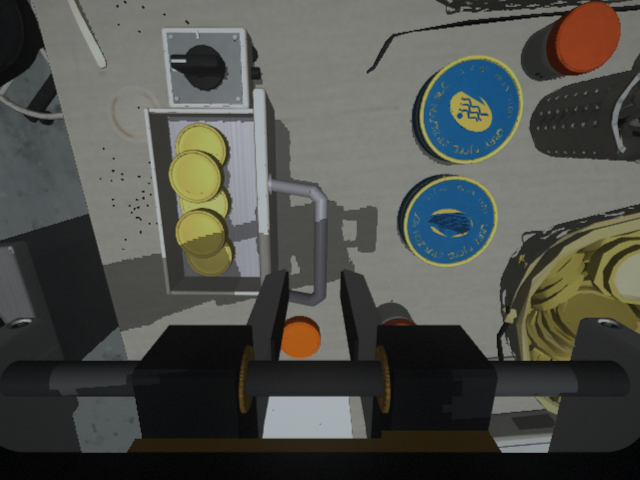

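Request:
arm_command --plan '[0,0.15,3,0,0,0,0.68,0,0.13,3,0,0,0,0.68,0,0,1.5,0,0,0,0.68,0,0,0.7,0,0,0,0.68,0,0,0,0,0,0,0.68,0,0,0,0,0,0,1,0,0,0,0,0,0,1,0,0,0,0,0,0,1]'

```text
time: 48.38
tool_pos: [0.6192, 0.1934, 0.2246]
ee_rot: [-3.14, -0.001, 1.493]
wrist_force: [0.6, 0.1, 1.8]
width: 0.0089
```

```bash
python3 - <<'E'
from h import *
st()
# bar at current TCP; angle from x
r=np.hypot(.165,.048);ph=np.arctan2(.048,-.165)
h=O+RC@[.075,0,.054];p=robot.get_obs()['tool_pos']
dx=(RC.T@(p-h))[0];th=ph-np.arccos(dx/r);print('theta',th)
N=16;t=np.linspace(th,0,N+1);X=r*np.cos(ph-t);Z=r*np.sin(ph-t)
for i in range(N): print('%.2f, %.2f'%((X[i+1]-X[i])*100,-(Z[i+1]-Z[i])*100))
E
```

```text
t 48.38 pos [0.6192 0.1934 0.2246] rpy [-1.7993e+02 -4.0000e-02  8.5510e+01] q [0.21 0.31 1.09 0.   1.75 0.29] F [0.6 0.1 1.8] w 0.0089
theta 1.6504358011590408
-1.69, -0.54
-1.73, -0.37
-1.76, -0.19
-1.77, -0.00
-1.76, 0.18
-1.73, 0.36
-1.69, 0.54
-1.62, 0.71
-1.54, 0.87
-1.44, 1.03
-1.33, 1.17
-1.20, 1.30
-1.06, 1.42
-0.91, 1.52
-0.75, 1.60
-0.58, 1.67
```

Request:
arm_command --plan '[0,-1.69,-0.54,0,0,0,1,0,-1.73,-0.37,0,0,0,1,0,-1.76,-0.19,0,0,0,1,0,-1.77,0,0,0,0,1,0,-1.76,0.18,0,0,0,1,0,-1.73,0.36,0,0,0,1,0,-1.69,0.54,0,0,0,1,0,-1.62,0.71,0,0,0,1]'

```text
time: 49.38
tool_pos: [0.4828, 0.2051, 0.2191]
ee_rot: [3.138, -0.003, 1.493]
wrist_force: [2.9, 1.1, 3.2]
width: 0.0087
```

Request:
arm_command --plan '[0,-1.54,0.87,0,0,0,1,0,-1.44,1.03,0,0,0,1,0,-1.33,1.17,0,0,0,1,0,-1.2,1.3,0,0,0,1,0,-1.06,1.42,0,0,0,1,0,-0.91,1.52,0,0,0,1]'

```text
time: 50.12
tool_pos: [0.4081, 0.2113, 0.1456]
ee_rot: [3.139, -0.004, 1.493]
wrist_force: [3.4, 2.2, 2.2]
width: 0.009
```

```bash
python3 - <<'E'
from h import *
st();t=snap('scene');crop(t,190,110,390,270,4,'s5.png',10)
E
```

```text
t 50.12 pos [0.4081 0.2113 0.1456] rpy [179.88  -0.23  85.54] q [ 0.35 -0.1   1.69  0.    1.55  0.43] F [3.4 2.2 2.2] w 0.009
```

View pics/s5.png

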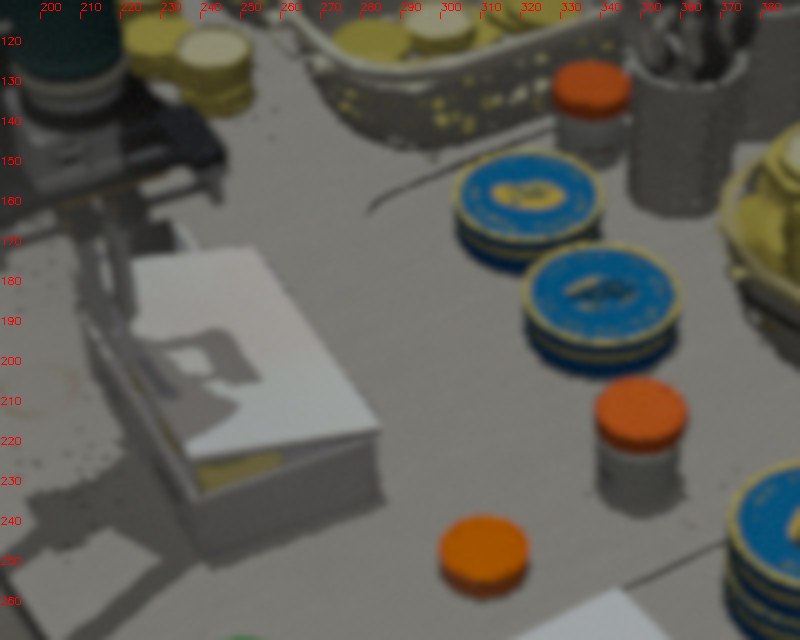

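Request:
arm_command --plan '[0,-0.75,1.6,0,0,0,1,0,-0.5,1.4,0,0,0,1,0,-0.05,0.3,0,0,0,1,0,0,0,0,0,0,1]'

```text
time: 50.68
tool_pos: [0.3942, 0.2122, 0.1117]
ee_rot: [-3.14, -0.003, 1.493]
wrist_force: [1.9, 6.1, 1.4]
width: 0.0091
```

Request:
arm_command --plan '[0,0,0.3,0,0,0,1,0,0,0,0,0,0,1]'

```text
time: 50.92
tool_pos: [0.3942, 0.2123, 0.1114]
ee_rot: [-3.14, -0.003, 1.493]
wrist_force: [-3.5, 2.8, 13.4]
width: 0.0089
```

Request:
arm_command --plan '[0,0,0.3,0,0,0,1,0,0,0,0,0,0,1]'

```text
time: 51.18
tool_pos: [0.3942, 0.2123, 0.1112]
ee_rot: [-3.141, -0.004, 1.493]
wrist_force: [-7.8, 1.6, 25.0]
width: 0.0088
```

Request:
arm_command --plan '[0,0,-0.5,0,0,0,1,0,0,0,0,0,0,0.65,0,0,0,0,0,0,0.6,0,0,0,0,0,0,0.5,0,0,-4,0,0,0,0.5,0,0,-6,0,0,0,0.5,0,0,0,0,0,0,0.5]'

```text
time: 52.05
tool_pos: [0.3965, 0.2117, 0.2156]
ee_rot: [3.136, -0.004, 1.492]
wrist_force: [-0.9, 1.0, -0.1]
width: 0.0469
```

```bash
python3 - <<'E'
from h import *
st();t=snap('scene');crop(t,190,150,290,260,6,'s6.png',10)
s=snap('wrist');cv2.imwrite('pics/w30.png',s['img'])
rows([.4966,.3685,.19],175.5,9)
E
```

```text
t 52.05 pos [0.3965 0.2117 0.2156] rpy [179.67  -0.23  85.5 ] q [ 0.36 -0.15  1.59  0.    1.69  0.44] F [-0.9  1.  -0.1] w 0.0469
[1.84 1.   0.23] rot -10.0
[1.63 1.3  0.23] rot -10.0
[1.38 1.57 0.23] rot -10.0
[1.09 1.78 0.23] rot -10.0
[0.76 1.94 0.23] rot -10.0
[0.42 2.05 0.23] rot -10.0
[0.05 2.09 0.23] rot -10.0
[-0.31  2.07  0.23] rot -10.0
[-0.66  1.98  0.23] rot -10.0
tilt fix [ 0.17  0.   -0.  ] |d| 2.1019882846001203
```

View pics/s6.png

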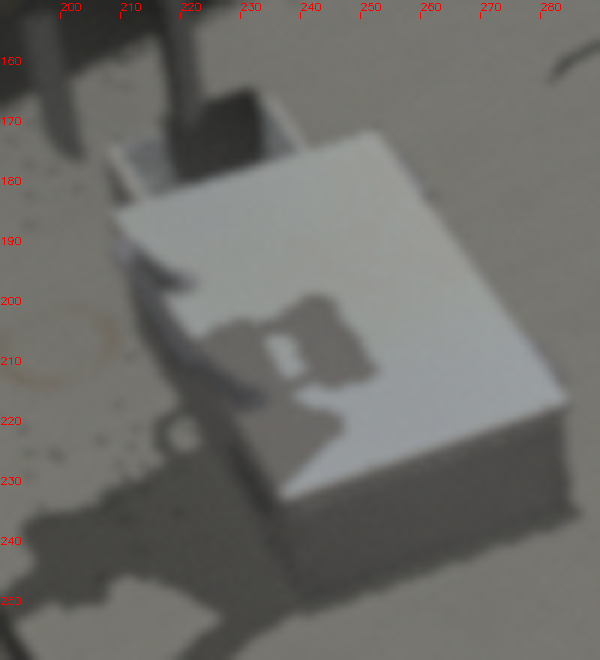

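View pics/w30.png

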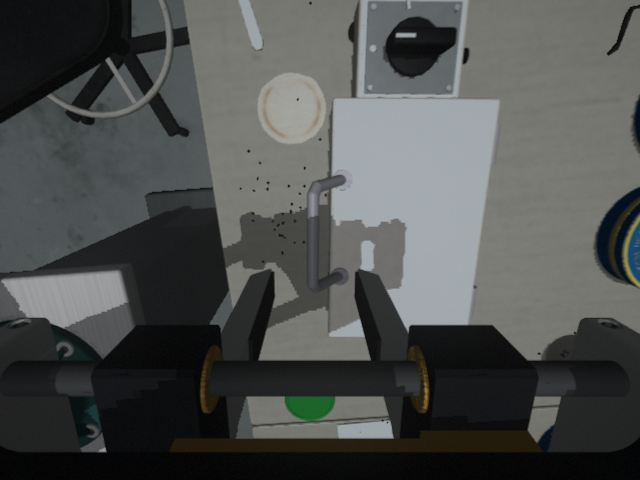

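Request:
arm_command --plan '[1.84,1.0,0.2,0,0,-10,0.5,1.63,1.3,0.2,0,0,-10,0.5,1.38,1.57,0.2,0,0,-10,0.5,1.09,1.78,0.2,0,0,-10,0.5,0.76,1.94,0.2,0,0,-10,0.5,0.42,2.05,0.2,0,0,-10,0.5,0.05,2.09,0.2,0,0,-10,0.5,-0.31,2.07,0.2,0,0,-10,0.5]'

```text
time: 53.15
tool_pos: [0.4843, 0.3508, 0.1907]
ee_rot: [-3.137, -0.007, 2.894]
wrist_force: [-0.4, -0.4, -0.3]
width: 0.047
```

Request:
arm_command --plan '[-0.66,1.98,0.2,0,0,-10,0.55,0,0,3,0,0,0,0.55,0,0,3,0,0,0,0.55,0,0,0,0,0,0,0.55,0,0,0,0,0,0,0.55]'

```text
time: 53.78
tool_pos: [0.496, 0.3684, 0.1317]
ee_rot: [-3.141, -0.004, 3.063]
wrist_force: [0.2, -0.9, 0.5]
width: 0.0421
```

```bash
python3 - <<'E'
from h import *
st();s=snap('wrist');crop(s,200,150,420,360,3,'w31.png',10)
to([.4966,.3685,.069],175.5)
E
```

```text
t 53.77 pos [0.496  0.3684 0.1317] rpy [-179.97   -0.25  175.51] q [ 0.55  0.27  1.32  0.    1.55 -0.95] F [ 0.2 -0.9  0.5] w 0.0421
shift cm [-0.02 -0.03  6.38] rot deg [ 0.04 -0.14  0.01]
```

View pics/w31.png

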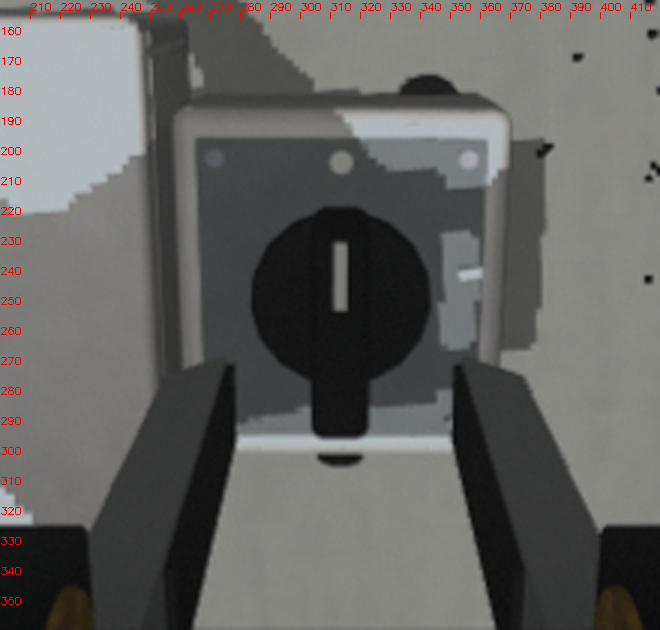

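Request:
arm_command --plan '[0,0,3,0,0,0,0.55,0,0,2,0,0,0,0.55,0,0,1,0,0,0,0.55,0,0,0.2,0,0,0,0.55,0,0,0,0,0,0,1,0,0,0,0,0,0,1,0,0,0,0,0,0,1,0,0,0,0,0,0,1]'

```text
time: 54.82
tool_pos: [0.4963, 0.3675, 0.0708]
ee_rot: [-3.14, -0.003, 3.063]
wrist_force: [-0.8, -4.9, 3.5]
width: 0.0138
```

Request:
arm_command --plan '[0,0,0,0,0,7,1,0,0,0,0,0,10,1,0,0,0,0,0,10,1,0,0,0,0,0,10,1,0,0,0,0,0,10,1,0,0,0,0,0,10,1,0,0,0,0,0,10,1,0,0,0,0,0,8,1]'

```text
time: 55.82
tool_pos: [0.4972, 0.3685, 0.0708]
ee_rot: [-3.141, -0.001, 1.75]
wrist_force: [2.3, -3.0, 1.6]
width: 0.0138
```

Request:
arm_command --plan '[0,0,0,0,0,6,1,0,0,0,0,0,4,1,0,0,0,0,0,0,1,0,0,0,0,0,0,1]'

```text
time: 56.32
tool_pos: [0.4973, 0.3688, 0.0708]
ee_rot: [-3.141, -0.001, 1.581]
wrist_force: [3.9, -2.8, 2.9]
width: 0.014
```

```bash
python3 - <<'E'
from h import *
st();print(robot.get_obs()['wrist_torque']);s=snap('wrist');crop(s,200,150,420,360,3,'w32.png',10)
E
```

```text
t 56.33 pos [0.4973 0.3688 0.0708] rpy [-1.7999e+02 -6.0000e-02  9.0600e+01] q [0.55 0.3  1.4  0.   1.43 0.54] F [ 3.9 -2.8  2.9] w 0.014
[-0.41405997 -0.61925475  0.62375654]
```

View pics/w32.png

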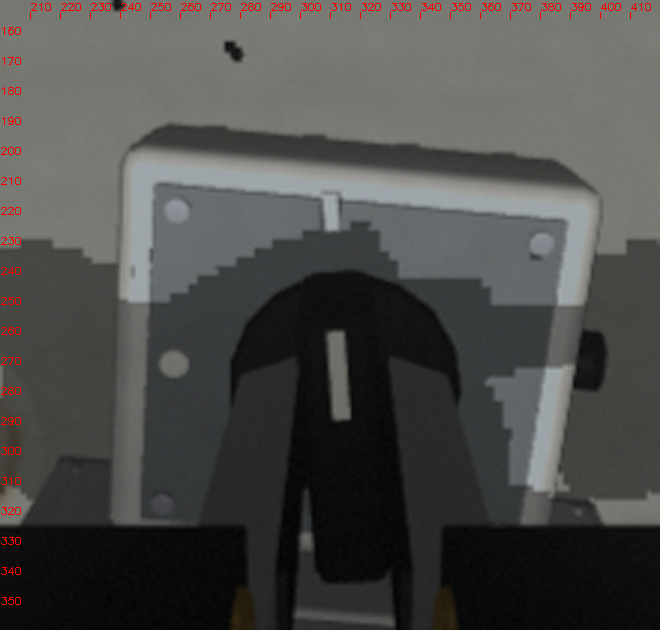

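Request:
arm_command --plan '[0,0,0,0,0,0,0.55,0,0,0,0,0,0,0.5,0,0,0,0,0,0,0.5,0,0,-3,0,0,0,0.5,0,0,-6,0,0,0,0.5,0,0,-6,0,0,0,0.3,0,0,0,0,0,0,0.3,0,0,0,0,0,0,0.3]'

```text
time: 57.38
tool_pos: [0.496, 0.3686, 0.2192]
ee_rot: [-3.137, -0.0, 1.58]
wrist_force: [-0.9, 0.2, -0.9]
width: 0.0657
```

```bash
python3 - <<'E'
from h import *
st();s=snap('wrist');crop(s,220,110,420,270,4,'w33.png',10)
hs=lambda c:c
p=[px2w(s,u,v,.084) for u,v in []]
t=snap('scene');cv2.imwrite('pics/s7.png',t['img'])
t=snap('top');cv2.imwrite('pics/t7.png',t['img'])
E
```

```text
t 57.38 pos [0.496  0.3686 0.2192] rpy [-179.73   -0.     90.53] q [0.55 0.24 1.18 0.   1.72 0.54] F [-0.9  0.2 -0.9] w 0.0657
```

View pics/w33.png

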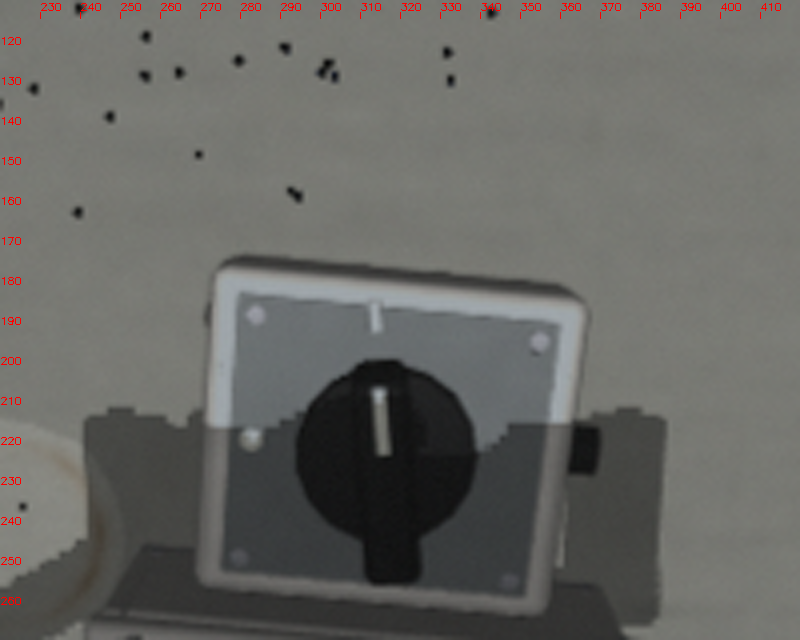

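View pics/s7.png

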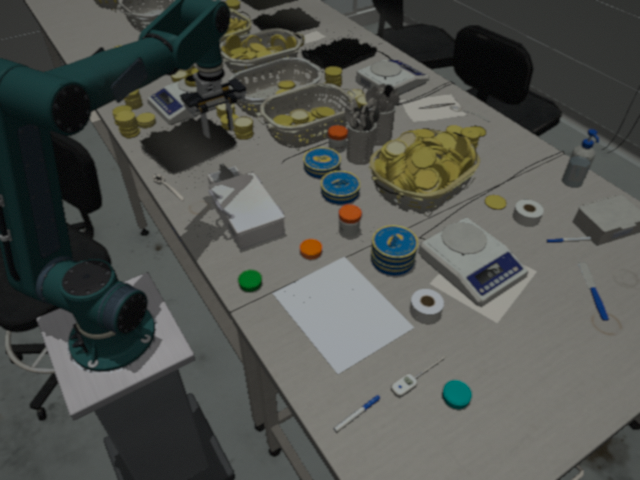

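View pics/t7.png

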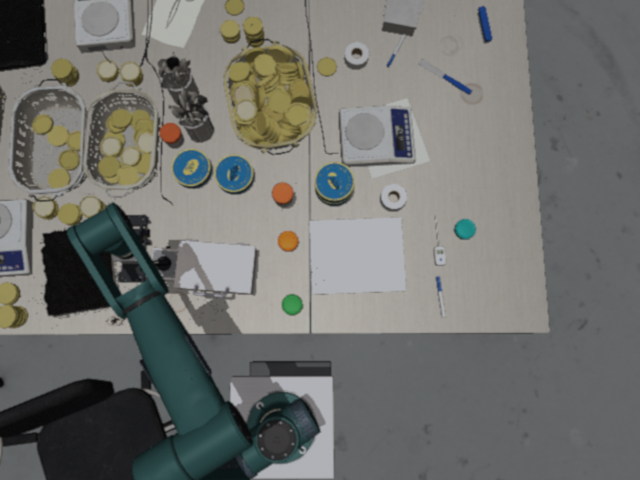

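```bash
python3 - <<'E'
from h import *
s=snap('wrist')
ax=np.array([.4968,.3690,0])
img=cv2.resize(s['img'],None,fx=6,fy=6,interpolation=cv2.INTER_CUBIC)
for k,a in enumerate([1.4,1.3]):
    ang=np.radians(180-4.5)-a; d=np.array([np.cos(ang),np.sin(ang),0])
    for sgn in (1,-1):
      for off in (-.007,.007):
        n=np.array([-d[1],d[0],0])*off
        A=w2px(s,ax+[0,0,.084]+n-.026*d);B=w2px(s,ax+[0,0,.084]+n+.026*d)
        cv2.line(img,tuple(int(x*6+3) for x in A),tuple(int(x*6+3) for x in B),[(0,0,255),(0,255,0)][k],1)
cv2.imwrite('pics/w34.png',img[170*6:270*6,260*6:380*6])
E
```

```text
(no output)
```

View pics/w34.png

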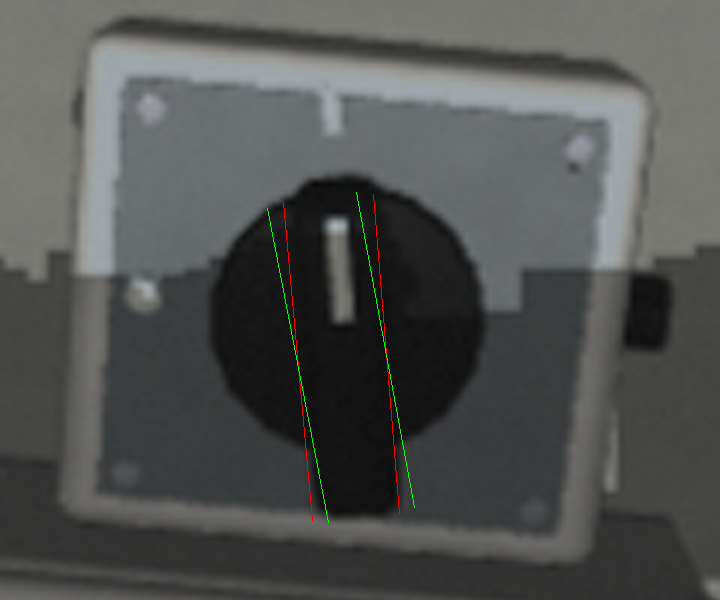

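```bash
python3 -c "
from bench import close_job;print(close_job())"
```

```text
the job is handed in; nothing more can be done
None
```

The job is done and handed in at about 57 s. I turned the isolator off and then opened the lid. All five gold tins from the mat went into the chamber: three in a row on the floor and two on top. I then shut the lid and turned the isolator back on last. One tin was knocked aside on the mat during the run; I found it again and packed it.

**Last checks:**
- **Mat:** empty in the final pictures. The green, orange and turquoise tins, jar, label roll, thermometer and pen look unmoved.
- **Lid:** its outline matches the shut picture from the start. Pressing on the bar to 25 N did not move it.
- **Isolator:** it was turned until it met the stop. In the last close-up the blade lies along the calculated fully-on direction (1.4 rad), not the 1.3 rad line drawn beside it.
- **Robot:** the gripper was open and clear at 0.22 m height.

**Disagreement:** the wrist camera put the chamber about 2–4 mm further along y than the fixed cameras did. I used a value close to the wrist camera's. No check failed.

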